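# Refill a bead steriliser and hold its recessed reset key

## Robot

A 7-joint arm with a two-finger parallel gripper is mounted at the origin on the work surface. World frame = base frame: x ahead of the robot, y to its left, z up, the work surface at z = 0. Lengths are in m, angles in rad, forces in N, time in s.
With the tool pointing down it reaches from about 0.425 to 1.025 m from the base axis. Payload 3.6 kg.
Tool frame: the origin (TCP) lies between the finger pads; the fingertips stand 19 mm ahead of it and the grasp point (between the pads) is the TCP (manip.tip_reach is the distance from the TCP to the fingertips, in m); z points along the fingers, y is the direction in which the jaws open and shut (so a half turn about z gives the same grasp; the last joint's range is limited). The gripper opens to 85 mm and grips with 20 to 120 N. Pads are 22 mm wide; open, the fingers measure 114 mm over their backs; the gripper's body (76 mm by 85 mm) begins 54 mm behind the grasp point. The pads swing forward as they close: fully open they stand 13 mm farther back than shut.
Start: joints at [-1.327, 0.591, 0.048, 1.609, -0.033, 0.943, -0.034], TCP at [0.24, 0.684, 0.25] pointing down, gripper open.
Joint ranges: [-2.69, 2.69], [-0.47, 2.24], [-1.27, 1.36], [0.19, 2.51], [-1.53, 4.68], [0.08, 2.07], [-3.09, 3.09]. Speed limits (rad/s): [2.57, 2.57, 3.14, 3.14, 3.14, 3.14, 3.14].

## Interface

Orientations are given as a unit quaternion [x, y, z, w].
In Python, from station import manip, cams gives the robot as it stands.
- The arm moves only by the tool move_arm, never from a script. Its arguments are lists of equal length, an entry for each row: "offset": the shift along the tool's x, y, z in mm, a list of three; "rotation": the turn, a rotation vector about the tool's x, y, z in degrees, a list of three; "hand": the finger opening in mm, from 0 to 85.4. A call has exactly 10 rows; each row shifts and turns the pose as measured when the row begins, along the tool's axes as they then stand; what a row does not reach is not made up. A row lasts 1/8 s, in which the tool goes at most 62.5 mm and 10.7 degrees, less where a joint would pass 70% of its speed; a pose out of reach is approached as far as the arm can. A call is refused whole if a number of a shift passes 62.5 or a number of a turn 10.7, either way. A call with a gripper value outside its range is refused whole. The fingers move at their own pace and stop on an object; "squeeze" is the grip in N (left out, the last holds). Time passes only in rows, so rows that do not move let the fingers close, or fill a call up. It gives the time, the measured TCP pose, the force and the opening at its end, in the units of the state.
- manip.sense(): the state, without advancing time (a new reading comes with each control period).
- cams.get_image(name): name is "scene" or "top" or "wrist"; returns the picture (420x560x3 uint8, red, green, blue); there is no depth.
- cams.camera_info(name): a dict with "fx", "fy", "cx", "cy" (pixels), "rvec" (rotation vector, rad) and "tvec" (3), from world to camera coordinates, as OpenCV has them; the wrist camera has in their place "hand_eye" (4x4, takes a point from camera to tool coordinates, whose origin is the TCP and whose axes are the flange's). Camera axes: x right, y down, z forward; pixel columns grow to the right and rows downward; lengths in m; the calibration is good to about 2 mm. A picture is of the moment at which its call begins: read the wrist's pose just before it. camera_info takes no time and is no camera call.
- manip.hand_in(): hands the job in, once; it reports no verdict.
Trained networks look in the newest picture that a camera, given by its name, has taken for a name from the list of things; names that differ only in an ending like _2 or _b are one class to them, and where a whole thing is asked for, a point or a joint stands for the part that bears it (a point fixed in the world has none). Each returns a list of dicts, best first, with "p" (0 to 1); they miss things now and then, are a little off and sometimes report something else, mostly with a low value. They report only what shows in the picture. A call takes as long as a camera call. They do not tell look-alikes from the thing itself.
- cams.search_frame(camera, label): "bbox" ([left, top, width, height] in pixels, round what is visible of it).
The state is a dict: "time_s": time; "joint_pos": joint angles; "dq": joint speeds; "effort": joint torques, N m; "tcp_pos": TCP position; "ee_rot": TCP orientation; "contact_force": force on the tool from outside, world axes, zero at the start; "torque": the same for the moment, N m; "gripper_width": finger opening in m.
Only numpy, scipy, OpenCV 4.12 (cv2) and the standard library are available. Lean on these libraries where they do the work, as an engineer would, in place of code of your own. Each camera call takes 0.05 s, during which the arm holds its last target.

## Task

Refill the bead steriliser on the manicure table: pick up the blue scoop, tip all six beads from it into the steel well, and set the empty scoop upright back on the table. Then take the pink-handled stylus from its stand, reach its steel tip through the small round hole in the top of the steriliser and press the red reset key fully down; finish while still gripping the stylus and holding the key down. Leave the lotion bottle, jar and nail polish standing where they are.

Things in the scene. Friction and masses are not known exactly. Their poses are not given: they have to be found in the camera images.
- scoop_grip (a point): Middle of the handle of the loose blue scoop (about 140 g with its beads), a round cup with a straight round bar handle 14 mm in diameter, 66 mm long, level, just above the rim. x runs along the handle to the cup, z is up. The cup's axis is 78 mm from here along +x, the handle's ends 32 mm along -x and 34 mm along +x. The point is 50 mm above the scoop's underside. Starts upright on the table.
- scoop_rim (a point): Centre of the scoop's mouth, on the cup's axis, 42 mm above its underside, 8 mm below the handle's axis; axes as scoop_grip (handle to -x, mouth to +z). Cup: foot radius 31, rim radius 44, height 42, wall 3, floor 4 mm. The wall flares by 17 degrees: the beads roll out when it is tipped sideways by about 85 degrees or more.
- bead0_center (a point): Centre of loose ceramic bead 0 of 6 (ball, 16 mm diameter, 10 g, pink), at the start in the scoop.
- bead1_center (a point): Centre of loose ceramic bead 1 of 6 (ball, 16 mm diameter, 10 g, white), at the start in the scoop.
- bead2_center (a point): Centre of loose ceramic bead 2 of 6 (ball, 16 mm diameter, 10 g, pink), at the start in the scoop.
- bead3_center (a point): Centre of loose ceramic bead 3 of 6 (ball, 16 mm diameter, 10 g, white), at the start in the scoop.
- bead4_center (a point): Centre of loose ceramic bead 4 of 6 (ball, 16 mm diameter, 10 g, pink), at the start in the scoop.
- bead5_center (a point): Centre of loose ceramic bead 5 of 6 (ball, 16 mm diameter, 10 g, white), at the start in the scoop.
- well_floor (a point): Centre of the inner floor of the steriliser's open steel well, 24 mm above the table. Well: 110 (x) by 90 (y) mm inside, 70 deep; its collar's top is 94 mm above the table. The steriliser is a white box 150 (x) by 230 (y) by 80 mm high, fixed to the table; axes are the box's own, z up; the box's centre lies 50 mm from here along -y.
- key_hole (a point): Centre of the round hole (16 mm diameter) in the deck of the steriliser, at deck level, 80 mm above the table, framed in grey; axes as well_floor. The hole goes straight down to the red reset key.
- key_top (a point): Centre of the top face of the round red reset key (14 mm diameter) in the hole; 22 mm below the deck when not pressed.
- key (a joint): Travel of the reset key in m: 0 released, 0.005 fully down. It is sprung: it starts to move at about 1.3 N, is fully down at about 4.2 N, and comes back up when released.
- stylus_grip (a point): Point on the axis of the loose stylus (40 g, 140 mm long), 112 mm above its tip's end, 28 mm below its top; z points up, away from the tip. Round pink handle 12 mm wide, 85 mm long; below it a steel tip 7 mm wide, 55 mm long. Starts upright, tip down, in a fixed wooden block 60 x 60 x 45 mm high, in a hole 8.5 mm wide, 38 mm deep.
- stylus_tip (a point): End of the stylus's steel tip, on its axis; z points along the stylus towards the handle.
- lotion: Bystander: white pump bottle with a green band, 56 mm diameter, 165 mm high, loose. Origin at the centre of its underside, z up.
- jar: Bystander: clear jar with a metal lid, 68 mm diameter, 75 mm high, loose. Origin at the centre of its underside, z up.
- polish: Bystander: small dark red nail polish bottle with a black cap, 28 mm diameter, 69 mm high, loose. Origin at the centre of its underside, z up.
Mind the look-alikes: they are no part of the job. What is meant by the part that bears scoop_grip is not orange or turquoise, and is the larger of those in its own colour.

How it is judged:
On the way, in this order (a step that is already met when the one before it is completed fails the run):
1. all six beads lie in the well, tipped from the scoop, which is still up in the air (horizontal distance between each of bead0_center, bead1_center, bead2_center, bead3_center, bead4_center, bead5_center and well_floor below 0.066 m and z of each of bead0_center, bead1_center, bead2_center, bead3_center, bead4_center, bead5_center in the frame of well_floor below 0.055 m and height (world z) of scoop_rim above 0.07 m), for 0.1 s.
2. the scoop stands upright on the table again (height (world z) of scoop_rim between 0.034 and 0.05 m and angle between scoop_rim's own z axis and vertical below 0.15 rad), for 0.2 s.
3. the gripped stylus presses the key fully down through the hole (value of joint key above 0.004 m and contact force between stylus and key above 1.5 N and contact force between the fingers and stylus above 2 N and horizontal distance between stylus_tip and key_hole below 0.009 m and z of stylus_tip in the frame of key_hole below -0.018 m), for 0.3 s.
At the end, for the whole second after the job is handed in: Key down by more than 4 of 5 mm, pushed with over 1.5 N by the stylus, its tip in the hole (within 9 mm of the axis, over 18 mm below the deck), gripped by the fingers with over 2 N; all six beads in the well; scoop upright (within 0.15 rad) on the table (all of step 2 and all of step 3 and horizontal distance between each of bead0_center, bead1_center, bead2_center, bead3_center, bead4_center, bead5_center and well_floor below 0.066 m and z of each of bead0_center, bead1_center, bead2_center, bead3_center, bead4_center, bead5_center in the frame of well_floor below 0.055 m); the arm keeps its last pose, push and grip.
It fails at once if the lotion bottle, jar or nail polish is shifted by more than 30 mm or tipped by more than 0.3 rad (distance of any of lotion, jar, polish from where it was at the start of the episode above 0.03 m or angle between any of lotion, jar, polish's own z axis and vertical above 0.3 rad).
It also fails if it takes over 67 s, if anything falls off the work surface, if the arm or the gripper's body presses on something with over 40 N, if the wrist force passes 120 N, or if a joint passes its speed limit or range.

## Working session

There is one attempt and no reset: what is moved stays moved. The work goes in short steps, Python scripts to look and compute and a tool call to move; the robot and the scene stay as the last step left them, time stands still between calls to the robot, and variables do not carry over. Pictures are saved under pics/ and viewed, and the job is handed in when it is done.

Besides the shell and the picture viewer there is one more tool, called as name(argument=value, ...), one argument or row to a line, values as JSON. move_arm: Moves the arm, as the interface text tells. Its arguments: {"type":"object","properties":{"offset":{"type":"array"},"rotation":{"type":"array"},"hand":{"type":"array"},"squeeze":{"type":"number"}},"required":["offset","rotation","hand"]}

```bash
ls; mkdir -p pics
python3 - <<'E'
from station import manip, cams
import cv2
print(manip.sense())
for n in ["scene","top","wrist"]:
    im=cams.get_image(n); cv2.imwrite(f"pics/{n}0.png",im[:,:,::-1]); print(n,cams.camera_info(n))
E
```

```text
pics
{'time_s': 0.0, 'joint_pos': array([-1.32651905,  0.59214122,  0.04828072,  1.6098866 , -0.03330411,
        0.94269473, -0.03372377]), 'dq': array([ 0.00089062,  0.00040525, -0.00171029,  0.00069072, -0.0011947 ,
        0.00057064,  0.00081768]), 'effort': array([-8.06675125e-04, -5.48688269e+01,  1.54651970e+00, -1.98118722e+01,
        9.42619314e-03,  8.93014076e-03,  1.10295210e-05]), 'tcp_pos': array([0.2399684 , 0.68326674, 0.2491004 ]), 'ee_rot': array([ 1.68053024e-01,  9.85777272e-01, -1.15462318e-03, -1.36990839e-04]), 'contact_force': array([-0.37801688, -0.31465981, -0.45766465]), 'torque': array([ 0.00441347,  0.01742729, -0.01612776]), 'gripper_width': 0.08571282732507078}
scene {'fx': 430.18559551752446, 'fy': 430.18559551752446, 'cx': 283.1643751199636, 'cy': 204.738602211832, 'rvec': array([ 2.03493915,  0.92980426, -0.49200554]), 'tvec': array([-0.48422251, -0.10938641,  1.39597092])}
top {'fx': 392.0437955548311, 'fy': 392.0437955548311, 'cx': 278.31334554826503, 'cy': 209.58213244284116, 'rvec': array([ 2.15015721, -2.21028557,  0.13980833]), 'tvec': array([0.15941948, 0.55708567, 1.2523897 ])}
wrist {'fx': 313.5344583020713, 'fy': 313.5344583020713, 'cx': 280.1180527511836, 'cy': 204.11853477785027, 'hand_eye': array([[ 1.44394888e-03, -9.50645530e-01, -3.10275670e-01,
         7.91786519e-02],
       [ 9.99998746e-01,  1.17092206e-03,  1.06619784e-03,
        -8.46436520e-04],
       [-6.50267579e-04, -3.10276821e-01,  9.50646029e-01,
        -1.24477543e-01],
       [ 0.00000000e+00,  0.00000000e+00,  0.00000000e+00,
         1.00000000e+00]])}
```

View pics/scene0.png

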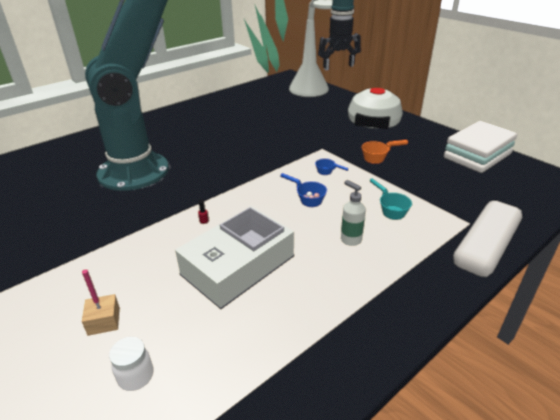

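View pics/top0.png

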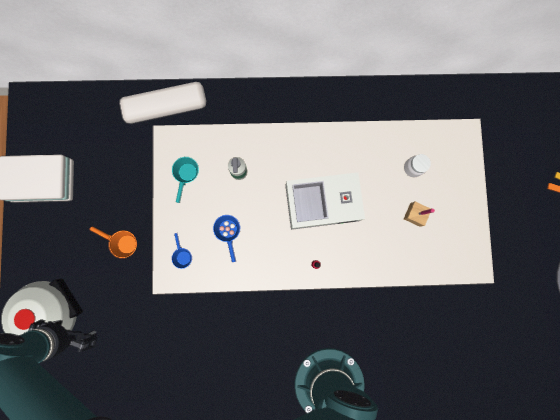

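View pics/wrist0.png

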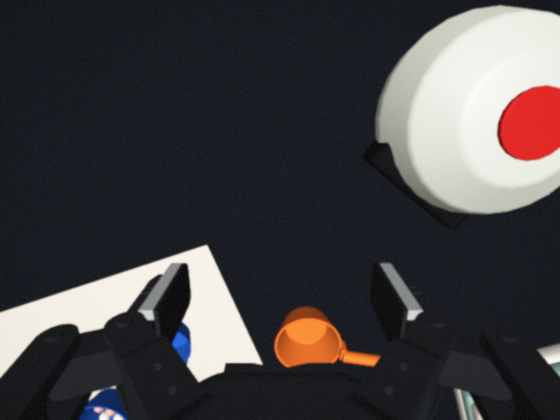

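```bash
cat > h.py <<'E'
import numpy as np, cv2
from station import manip, cams
from scipy.spatial.transform import Rotation as R
def cam_pose(n, s=None):
    i=cams.camera_info(n)
    K=np.array([[i['fx'],0,i['cx']],[0,i['fy'],i['cy']],[0,0,1]])
    if 'hand_eye' in i:
        s=s or manip.sense()
        T=np.eye(4);T[:3,:3]=R.from_quat(s['ee_rot']).as_matrix();T[:3,3]=s['tcp_pos']
        C=T@np.array(i['hand_eye']); Rw=C[:3,:3].T; t=-Rw@C[:3,3]
    else:
        Rw=cv2.Rodrigues(np.array(i['rvec']))[0]; t=np.array(i['tvec'])
    return K,Rw,t
def at_z(P,uv,z):
    K,Rw,t=P
    d=Rw.T@np.linalg.inv(K)@np.array([uv[0],uv[1],1.]); c=-Rw.T@t
    return c+d*(z-c[2])/d[2]
def proj(P,X):
    K,Rw,t=P
    p=K@(Rw@np.asarray(X)+t); return p[:2]/p[2]
def tri(P1,uv1,P2,uv2):
    A=[np.c_[P[1],P[2]] for P in (P1,P2)]
    X=cv2.triangulatePoints(P1[0]@A[0],P2[0]@A[1],np.array(uv1,float).reshape(2,1),np.array(uv2,float).reshape(2,1))
    return (X[:3]/X[3]).ravel()
def tool(Xw,s=None):
    s=s or manip.sense()
    return R.from_quat(s['ee_rot']).inv().apply(np.asarray(Xw)-s['tcp_pos'])
def snap(n,f,crop=None,k=1):
    im=cams.get_image(n)[:,:,::-1].copy()
    o=im
    if crop: x,y,w,h=crop; o=im[y:y+h,x:x+w]
    o=cv2.resize(o,None,fx=k,fy=k,interpolation=cv2.INTER_CUBIC); cv2.imwrite(f'pics/{f}.png',o); return im
E
python3 - <<'E'
from h import *
P=cam_pose('top')
im=cv2.imread('pics/top0.png')
for f,(x,y,w,h) in dict(a=(160,140,130,140),b=(280,150,170,130)).items():
    cv2.imwrite(f'pics/t0{f}.png',cv2.resize(im[y:y+h,x:x+w],None,fx=4.2,fy=4.2,interpolation=cv2.INTER_CUBIC))
im=cv2.imread('pics/scene0.png')
cv2.imwrite('pics/s0a.png',cv2.resize(im[160:340,70:330],None,fx=3,fy=3,interpolation=cv2.INTER_CUBIC))
for l in ['scoop_grip','scoop_rim','well_floor','key_hole','stylus_grip','stylus_tip','lotion','jar','polish']:
  for c in ['top','scene']:
    print(l,c,[(np.round(d['bbox']),round(d['p'],2)) for d in cams.search_frame(c,l)[:4]])
print(manip.sense()['time_s'])
E
```

```text
scoop_grip top [(array([173., 234.,  21.,  35.]), 0.96), (array([212., 218.,  30.,  45.]), 0.81), (array([175., 157.,  23.,  44.]), 0.78), (array([ 91., 226.,  42.,  30.]), 0.57)]
scoop_grip scene [(array([372., 181.,  39.,  41.]), 0.97), (array([281., 172.,  48.,  36.]), 0.89), (array([316., 159.,  32.,  14.]), 0.79), (array([364., 140.,  46.,  23.]), 0.64)]
scoop_rim top [(array([175., 232.,  19.,  35.]), 0.8), (array([215., 214.,  28.,  47.]), 0.73), (array([288., 173.,  77.,  59.]), 0.71), (array([172., 158.,  25.,  43.]), 0.64)]
scoop_rim scene [(array([359., 143.,  51.,  18.]), 0.8), (array([279., 173.,  48.,  33.]), 0.73), (array([317., 156.,  31.,  20.]), 0.67)]
well_floor top [(array([286., 169.,  83.,  61.]), 0.64)]
well_floor scene [(array([174., 207., 121., 102.]), 0.67)]
key_hole top [(array([288., 172.,  79.,  59.]), 0.81), (array([211., 214.,  29.,  48.]), 0.31)]
key_hole scene [(array([177., 203., 116., 105.]), 0.57)]
stylus_grip top [(array([420., 208.,  15.,   6.]), 0.45)]
stylus_grip scene [(array([ 82., 270.,  20.,  41.]), 0.74)]
stylus_tip top [(array([416., 209.,  20.,   7.]), 0.47)]
stylus_tip scene [(array([ 82., 271.,  18.,  43.]), 0.77)]
lotion top [(array([229., 154.,  20.,  25.]), 0.92)]
lotion scene []
jar top [(array([406., 157.,  25.,  22.]), 0.73)]
jar scene [(array([113., 336.,  44.,  56.]), 0.58)]
polish top [(array([309., 259.,  13.,  11.]), 0.64)]
polish scene [(array([199., 198.,  12.,  24.]), 0.49)]
1.05
```

View pics/t0a.png

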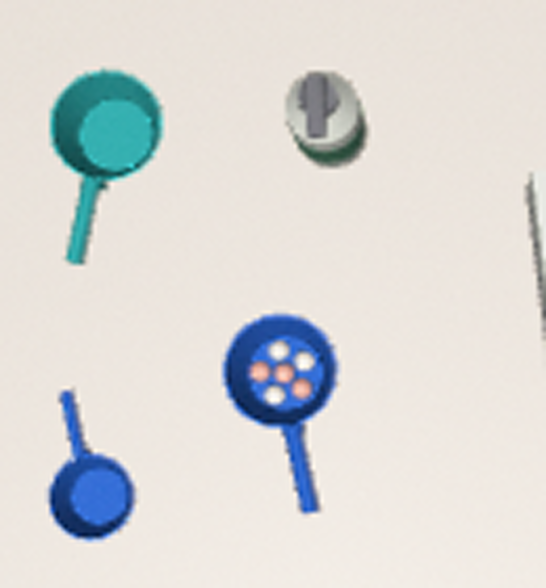

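View pics/t0b.png

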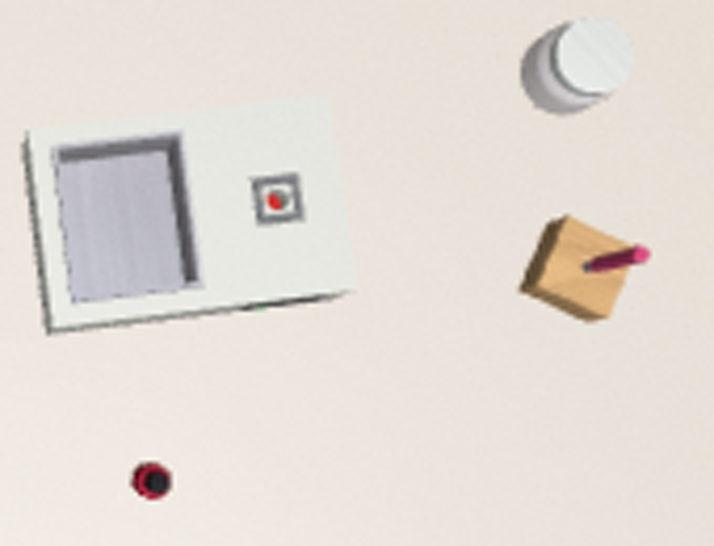

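View pics/s0a.png

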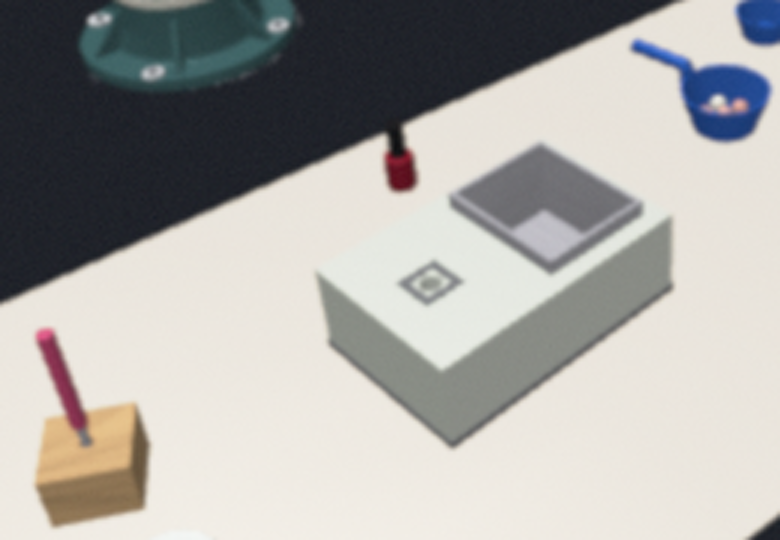

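Run:
```python
from h import *
P=cam_pose('top');S=cam_pose('scene')
A=lambda u,v:(160+u/4.2,140+v/4.2); B=lambda u,v:(280+u/4.2,150+v/4.2); C=lambda u,v:(70+u/3,160+v/3)
pr=lambda n,x:print(n,np.round(x,4))
rim=at_z(P,A(280,371),.042); e=at_z(P,A(309,511),.05); b=at_z(P,A(292,424),.05)
pr('rim',rim);pr('end',e);pr('hb',b); pr('yaw',np.degrees(np.arctan2(*(rim-e)[:2][::-1]))); pr('dist',np.linalg.norm((rim-e)[:2]))
pr('rimS',at_z(S,C(726,84),.042)); pr('handle end S',at_z(S,C(637,46),.05))
pr('key top',at_z(P,B(277,199),.08)); pr('key scene',at_z(S,C(430,283),.08)); pr('keytri',tri(P,B(277,199),S,C(430,283)))
for q in [(52,149),(181,132),(202,286),(72,300)]: pr('collar',at_z(P,B(*q),.094))
for q in [(450,198),(541,144),(642,205),(551,268)]: pr('collarS',at_z(S,C(*q),.094))
for q in [(318,274),(441,370),(671,217)]: pr('deckS',at_z(S,C(*q),.08))
pr('stylus entry top',at_z(P,B(588,268),.045)); pr('sceneentry',at_z(S,C(86,443),.045))
pr('st top',at_z(P,B(643,254),.147)); pr('st top S',at_z(S,C(46,334),.147)); pr('tri',tri(P,B(643,254),S,C(46,334)))
for n,q,z in [('lotion',(325,107),.13),('jar',(593,58),.075),('pol',(155,482),.069)]: pr(n,at_z(P,A(*q) if n=='lotion' else B(*q),z))
for q in [(570,215),(633,243),(600,321),(527,290)]: pr('block',at_z(P,B(*q),.045))
```

```text
rim [0.5038 0.3113 0.042 ]
end [0.3976 0.2904 0.05  ]
hb [0.4631 0.3021 0.05  ]
yaw 11.1556
dist 0.1082
rimS [0.5003 0.3181 0.042 ]
handle end S [0.4019 0.291  0.05  ]
key top [ 0.5888 -0.0687  0.08  ]
key scene [ 0.5892 -0.068   0.08  ]
keytri [ 0.589  -0.0683  0.0801]
collar [0.6286 0.0998 0.094 ]
collar [0.639  0.0034 0.094 ]
collar [ 0.5238 -0.0074  0.094 ]
collar [0.5161 0.0888 0.094 ]
collarS [ 0.5306 -0.0097  0.094 ]
collarS [0.5203 0.0867 0.094 ]
collarS [0.6361 0.097  0.094 ]
collarS [ 6.478e-01 -2.000e-04  9.400e-02]
deckS [ 0.5259 -0.1252  0.08  ]
deckS [ 0.6681 -0.1105  0.08  ]
deckS [0.649  0.1155 0.08  ]
stylus entry top [ 0.5335 -0.3143  0.045 ]
sceneentry [ 0.5356 -0.313   0.045 ]
st top [ 0.5341 -0.3143  0.147 ]
st top S [ 0.5365 -0.3119  0.147 ]
tri [ 0.5348 -0.3128  0.1466]
lotion [0.6881 0.2668 0.13  ]
jar [ 0.6917 -0.317   0.075 ]
pol [0.3809 0.0298 0.069 ]
block [ 0.5751 -0.303   0.045 ]
block [ 0.552  -0.3507  0.045 ]
block [ 0.4924 -0.3209  0.045 ]
block [ 0.5178 -0.2658  0.045 ]
```

move_arm(
  offset=[
    [-44, -43, 0],
    [-44, -43, 0],
    [-44, -43, 0],
    [-44, -43, 0],
    [-44, -43, 0],
    [-44, -43, 0],
    [-44, -43, 0],
    [0, 0, 10],
    [0, 0, 20],
    [0, 0, 20],
  ],
  rotation=[
    [0, 0, 0],
    [0, 0, 0],
    [0, 0, 0],
    [0, 0, 0],
    [0, 0, 0],
    [0, 0, 0],
    [0, 0, 0],
    [0, 0, -10.4],
    [0, 0, -10.4],
    [0, 0, -10.4],
  ],
  hand=[60, 60, 60, 60, 60, 60, 60, 60, 60, 60],
)

```text
time_s: 2.3
tcp_pos: [0.4394, 0.2923, 0.201]
ee_rot: [-0.111, 0.994, 0.004, 0.005]
contact_force: [1.2, 0.3, -0.6]
gripper_width: 0.0598
```

Run:
```python
from h import *
s=manip.sense();print(s['time_s'],s['tcp_pos'],s['ee_rot'],s['joint_pos'],s['gripper_width'])
snap('wrist','w1')
```

```text
2.3 [0.43935715 0.29225337 0.20097865] [-0.11073919  0.9938267   0.00422459  0.00524239] [-0.62813575  0.41077371 -0.05710124  2.10088483  0.03684247  0.61746232
  1.08249028] 0.05980246315386281
```

View pics/w1.png

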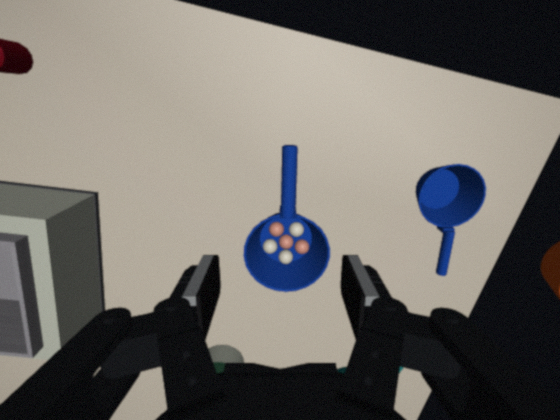

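Run:
```python
from h import *
W=cam_pose('wrist')
e=at_z(W,(290,149),.05);b=at_z(W,(289,213),.05);r=at_z(W,(287,251),.042)
print(e,b,r); print(np.linalg.norm((r-e)[:2]),np.degrees(np.arctan2(*(r-e)[:2][::-1])))
d=(r-e)/np.linalg.norm((r-e)[:2]); g=e+.032*d; print(g, tool([g[0],g[1],.05])*1000)
print(R.from_quat(manip.sense()['ee_rot']).as_matrix())
```

```text
[0.39751856 0.29094225 0.05      ] [0.4550836  0.30391541 0.05      ] [0.49740171 0.31233336 0.042     ]
0.10214804802310708 12.087943877819868
[0.42880904 0.29764346 0.04749383] [  8.74340929   7.35192861 148.67130836]
[[-0.97457668 -0.22397922  0.00579744]
 [-0.2239372   0.97457769  0.00710404]
 [-0.00724121  0.00562517 -0.99995796]]
```

move_arm(
  offset=[
    [10, 7, 30],
    [0, 0, 45],
    [0, 0, 45],
    [0, 0, 29],
    [0, 0, 0],
    [0, 0, 0],
    [0, 0, 0],
    [0, 0, 0],
    [0, 0, 0],
    [0, 0, 0],
  ],
  rotation=[
    [0.3, 0.4, 0.8],
    [0, 0, 0],
    [0, 0, 0],
    [0, 0, 0],
    [0, 0, 0],
    [0, 0, 0],
    [0, 0, 0],
    [0, 0, 0],
    [0, 0, 0],
    [0, 0, 0],
  ],
  hand=[50, 50, 50, 50, 50, 10, 10, 10, 10, 10],
  squeeze=80,
)

```text
time_s: 3.6
tcp_pos: [0.4328, 0.3009, 0.0528]
ee_rot: [-0.098, 0.995, 0.004, 0.006]
contact_force: [-0.7, -0.1, -1.5]
gripper_width: 0.0111
```

Run:
```python
from h import *
s=manip.sense();print(s['time_s'],s['tcp_pos'],s['ee_rot'],s['joint_pos'],s['gripper_width'],s['contact_force'])
snap('wrist','w2')
```

```text
3.6 [0.43276711 0.30086839 0.05275388] [-0.09782288  0.99517777  0.00381643  0.00611006] [-0.67416236  0.66222826 -0.02677443  2.17821221  0.06007851  0.2874172
  1.01410279] 0.011135111582636522 [-0.6706348  -0.06193712 -1.48345974]
```

View pics/w2.png

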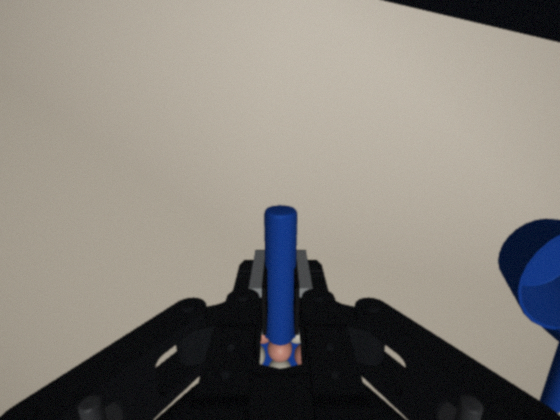

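move_arm(
  offset=[
    [0, 0, 0],
    [0, 0, 0],
    [0, 0, -10],
    [0, 0, -15],
    [0, 0, -20],
    [0, 0, -20],
    [0, 0, -20],
    [0, 0, -20],
    [0, 0, -20],
    [0, 0, -20],
  ],
  rotation=[
    [0, 0, 0],
    [0, 0, 0],
    [0, 0, 0],
    [0, 0, 0],
    [0, 0, 0],
    [0, 0, 0],
    [0, 0, 0],
    [0, 0, 0],
    [0, 0, 0],
    [0, 0, 0],
  ],
  hand=[0, 0, 0, 0, 0, 0, 0, 0, 0, 0],
)

```text
time_s: 4.9
tcp_pos: [0.4297, 0.2983, 0.2078]
ee_rot: [-0.098, 0.995, 0.004, 0.006]
contact_force: [-0.0, -0.1, -1.2]
gripper_width: 0.0116
```

Run:
```python
from h import *
s=manip.sense();print(s['time_s'],s['tcp_pos'],s['ee_rot'],s['joint_pos'],s['gripper_width'],s['contact_force'],s['torque'])
snap('scene','s3',(200,60,260,195),3)
a=snap('wrist','w3')
```

```text
4.9 [0.4297472  0.29828675 0.20775359] [-0.09760036  0.99519693  0.00398006  0.00643463] [-0.65497685  0.39487227 -0.05013314  2.1063973   0.03418758  0.62593008
  1.03764325] 0.011562215151150692 [-0.04858122 -0.08851115 -1.2023552 ] [0.00645506 0.11312083 0.02097873]
```

View pics/s3.png

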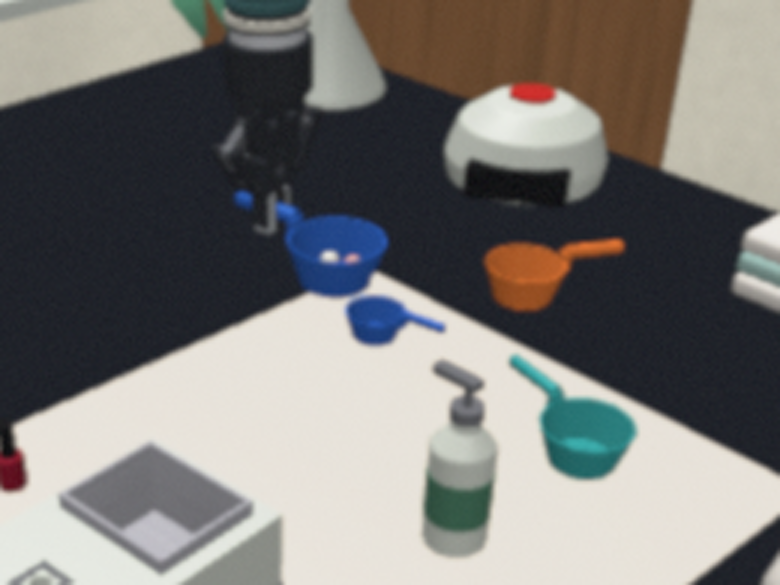

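View pics/w3.png

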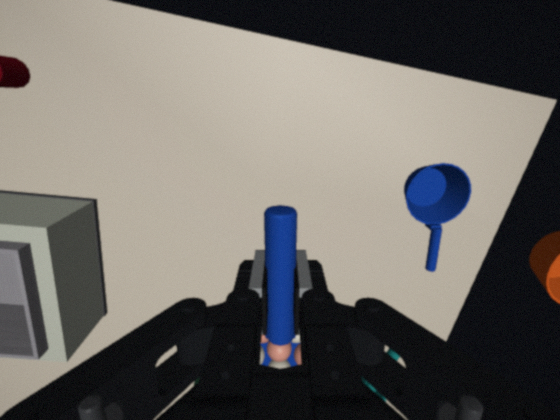

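```bash
cat > kin.py <<'E'
from h import *
import itertools
from scipy.optimize import least_squares
D=[([-1.32651905,0.59214122,0.04828072,1.6098866,-0.03330411,0.94269473,-0.03372377],[0.2399684,0.68326674,0.2491004],[1.68053024e-01,9.85777272e-01,-1.15462318e-03,-1.36990839e-04]),
([-0.62813575,0.41077371,-0.05710124,2.10088483,0.03684247,0.61746232,1.08249028],[0.43935715,0.29225337,0.20097865],[-0.11073919,0.9938267,0.00422459,0.00524239]),
([-0.67416236,0.66222826,-0.02677443,2.17821221,0.06007851,0.2874172,1.01410279],[0.43276711,0.30086839,0.05275388],[-0.09782288,0.99517777,0.00381643,0.00611006]),
([-0.65497685,0.39487227,-0.05013314,2.1063973,0.03418758,0.62593008,1.03764325],[0.4297472,0.29828675,0.20775359],[-0.09760036,0.99519693,0.00398006,0.00643463])]
def rots(q,sg,q0,q7):
    ax='zyzyzyz'; M=R.from_euler('z',q0); out=[]
    for i in range(7):
        M=M*R.from_euler(ax[i],sg[i]*q[i]); out.append(M)
    return out, M*R.from_euler('z',q7)
E
python3 - <<'E'
from kin import *
res=[]
for sg in itertools.product([1,-1],repeat=4):
    s=[sg[0],1,sg[1],1,sg[2],1,sg[3]]
    for q7 in (0,np.pi/2,np.pi,-np.pi/2):
      for q0 in (0,np.pi/2,np.pi,-np.pi/2):
        e=0
        for q,p,o in D:
            _,M=rots(q,s,q0,q7); e+=(M.inv()*R.from_quat(o)).magnitude()**2
        res.append((e,s,q0,q7))
res.sort(key=lambda r:r[0])
for r in res[:4]: print(r)
e,s,q0,q7=res[0]
# positions linear in link vectors: h z, then per-frame (x,z) offsets
rows=[];y=[]
for q,p,o in D:
    Rs,M=rots(q,s,q0,q7)
    z=lambda i:Rs[i].as_matrix()[:,2]; x=lambda i:Rs[i].as_matrix()[:,0]
    A=np.c_[[0,0,1],z(1),x(2),z(3),x(5),z(5)]
    rows.append(A);y.append(p)
A=np.vstack(rows);y=np.hstack(y)
for cols in ([0,1,3,5],[0,1,2,3,5],[0,1,2,3,4,5]):
    X,r,k,sv=np.linalg.lstsq(A[:,cols],y,rcond=None); print(cols,X,np.abs(A[:,cols]@X-y).max(),sv)
E
```

```text
(9.081249780542298e-16, [-1, 1, -1, 1, -1, 1, -1], 0, 1.5707963267948966)
(0.0012466108081450131, [-1, 1, -1, 1, -1, 1, -1], 1.5707963267948966, 3.141592653589793)
(0.0012466115636570862, [-1, 1, -1, 1, -1, 1, -1], -1.5707963267948966, 0)
(0.002493243778161275, [-1, 1, -1, 1, -1, 1, -1], 3.141592653589793, -1.5707963267948966)
[0, 1, 3, 5] [0.03278065 0.63916029 0.45504985 0.04900187] 0.043685720729328276 [3.67890292 1.54426062 0.28425089 0.01156962]
[0, 1, 2, 3, 5] [ 0.29905219  0.65024115 -0.01538266  0.46380885  0.32548841] 0.04405762379102479 [3.85467211 2.23053856 0.36246557 0.18647202 0.00689916]
[0, 1, 2, 3, 4, 5] [1.26322364 0.71342453 0.02905458 0.49503983 0.09807602 1.29702851] 0.04698439540641447 [3.88240744 2.95334097 0.37675642 0.18751404 0.16596184 0.00627262]
```

```bash
cat >> kin.py <<'E'
SG=[-1,1,-1,1,-1,1,-1]
def Amat(q):
    Rs,M=rots(q,SG,0,np.pi/2)
    m=[r.as_matrix() for r in Rs]
    cols=[np.array([0,0,1.])]
    cols+=[m[1][:,i] for i in (1,2)]+[m[2][:,0]]+[m[3][:,i] for i in (0,1,2)]+[m[5][:,i] for i in (0,1,2)]
    return np.array(cols).T,M
prior=np.array([.33,0,.4,0,0,0,.4,0,0,.25])
def fit(D,lam=.01):
    A=np.vstack([Amat(q)[0] for q,p,o in D]); y=np.hstack([p for q,p,o in D])
    dx=np.linalg.solve(A.T@A+lam**2*np.eye(A.shape[1]),A.T@(y-A@prior)); return prior+dx,np.abs(A@(prior+dx)-y).max()
LO=np.array([-2.69,-.47,-1.27,.19,-1.53,.08,-3.09]);HI=np.array([2.69,2.24,1.36,2.51,4.68,2.07,3.09])
def ik(X,pos,Rm,q0):
    def f(q):
        A,M=Amat(q); return np.r_[(A@X-pos)*5,(M.inv()*R.from_matrix(Rm)).as_rotvec(),.01*(q-q0)]
    s=least_squares(f,np.clip(q0,LO+1e-3,HI-1e-3),bounds=(LO,HI)); A,M=Amat(s.x)
    return s.x,np.linalg.norm(A@X-pos),(M.inv()*R.from_matrix(Rm)).magnitude()
E
python3 - <<'E'
from kin import *
for lam in (.1,.03,.01,.003): print(lam,*[np.round(v,4) for v in fit(D,lam)])
E
```

```text
0.1 [ 0.3046 -0.0535  0.5764  0.0061 -0.0088 -0.001   0.456  -0.0168  0.0086
  0.268 ] 0.005
0.03 [ 0.2913 -0.0587  0.6083  0.0018 -0.0063  0.001   0.46   -0.0048  0.0122
  0.2798] 0.0006
0.01 [ 0.2894 -0.0453  0.616   0.0008 -0.0039 -0.0068  0.462  -0.0022  0.0068
  0.2819] 0.0002
0.003 [ 2.899e-01 -2.560e-02  6.222e-01  0.000e+00 -8.000e-04 -1.940e-02
  4.641e-01 -4.000e-04 -3.000e-04  2.846e-01] 0.0
```

Run:
```python
from kin import *
X,_=fit(D,.003)
q0=np.array(D[3][0])
c=np.array([.579,.0455])
for side in (1,-1):
  for phi in (-60,-40,-20,0,12,30,60,90):
    a=np.radians(phi); hx=np.array([np.cos(a),np.sin(a),0])
    # upright tool R: x=-hx, z=-k, y=z×x
    x=-hx; z=np.array([0,0,-1.]); y=np.cross(z,x); R0=np.c_[x,y,z]
    Rm=R0@R.from_rotvec([side*np.radians(98),0,0]).as_matrix()
    m=-Rm[:,2]; 
    pos=np.r_[c,.175]-hx*.073-.01*np.r_[m[:2],0]
    best=None
    for s in range(12):
        r=np.random.default_rng(s); qs=q0 if s==0 else q0+r.normal(0,.7,7)
        qs=np.clip(qs,LO+.01,HI-.01)
        S=ik(X,pos,Rm,qs)
        if S[1]<.01 and S[2]<.05:
            k=np.abs(S[0]-q0).max(); 
            if best is None or k<best[0]: best=(k,S)
    print(side,phi,np.round(pos,3),None if best is None else (round(best[0],2),np.round(best[1][0],2),np.round(np.minimum(best[1][0]-LO,HI-best[1][0]).min(),2)))
```

```text
1 -60 [0.534 0.104 0.175] (np.float64(1.44), array([-0.93,  1.62,  1.27,  1.47, -0.03,  2.07,  1.3 ]), np.float64(0.0))
1 -40 [0.517 0.085 0.175] (np.float64(1.16), array([-0.99,  1.42,  0.97,  1.61,  0.17,  1.79,  0.98]), np.float64(0.28))
1 -20 [0.507 0.061 0.175] (np.float64(0.94), array([-1.  ,  1.25,  0.69,  1.79,  0.46,  1.57,  0.66]), np.float64(0.5))
1 0 [0.506 0.036 0.175] (np.float64(0.79), array([-1.03,  1.18,  0.58,  1.99,  0.76,  1.36,  0.4 ]), np.float64(0.52))
1 12 [0.51  0.021 0.175] (np.float64(0.86), array([-1.17,  1.26,  0.72,  2.12,  0.87,  1.1 ,  0.33]), np.float64(0.39))
1 30 [0.521 0.    0.175] (np.float64(1.31), array([-1.  ,  1.16,  0.43,  2.3 ,  1.35,  1.26, -0.16]), np.float64(0.21))
1 60 [ 0.551 -0.023  0.175] (np.float64(1.93), array([-0.41,  1.17, -0.12,  2.51,  1.96,  2.07, -0.45]), np.float64(0.0))
1 90 [ 0.589 -0.027  0.175] (np.float64(3.67), array([ 0.92,  1.84, -1.27,  2.51,  3.7 ,  1.61,  1.63]), np.float64(0.0))
-1 -60 [0.551 0.114 0.175] (np.float64(3.66), array([ 0.92,  1.83, -1.27,  2.51,  3.69,  1.08, -1.61]), np.float64(0.0))
-1 -40 [0.529 0.1   0.175] None
-1 -20 [0.514 0.08  0.175] (np.float64(1.85), array([ 1.19,  1.65, -1.27,  2.23, -0.89,  0.36,  2.71]), np.float64(0.0))
-1 0 [0.506 0.055 0.175] (np.float64(1.78), array([ 1.12,  1.54, -1.2 ,  2.03, -0.45,  0.8 ,  2.23]), np.float64(0.07))
-1 12 [0.506 0.04  0.175] (np.float64(1.57), array([ 0.91,  1.3 , -0.89,  1.91, -0.65,  1.2 ,  2.46]), np.float64(0.38))
-1 30 [0.511 0.018 0.175] (np.float64(1.39), array([ 0.73,  1.24, -0.74,  1.73, -0.55,  1.56,  2.42]), np.float64(0.51))
-1 60 [ 0.534 -0.013  0.175] (np.float64(1.33), array([ 0.66,  1.42, -1.02,  1.45, -0.19,  1.95,  2.08]), np.float64(0.12))
-1 90 [ 0.569 -0.027  0.175] None
```

Run:
```python
from h import *
W=cam_pose('wrist')
s=manip.sense(); z=s['tcp_pos'][2]-.0028
e=at_z(W,(281,209),z); print(tool(e)*1000)
M=R.from_quat(s['ee_rot']); 
a=np.radians(2); hx=np.array([np.cos(a),np.sin(a),0]); u=np.array([-np.sin(a),np.cos(a),0])
c=np.array([.579,.0455,.17]); t=c-hx*.075-.01*u; print(t)
# yaw first rot in tool z
Rt=np.c_[-hx,np.cross([0,0,-1],-hx),[0,0,-1]]
rv=(M.inv()*R.from_matrix(Rt)).as_rotvec(degrees=True); print('rot',rv,'move tool',tool(t)*1000)
```

```text
[36.07667532 -0.3958338   2.14354931]
[0.50439468 0.03288863 0.17      ]
rot [0.59855942 0.99398045 9.1969039 ] move tool [ -19.38625382 -275.99915955   36.85792445]
```

move_arm(
  offset=[
    [-2, -15, 0],
    [-3, -30, 0],
    [-3, -45, 0],
    [-3, -45, 0],
    [-3, -45, 5],
    [-3, -45, 7],
    [-2, -30, 10],
    [0, -15, 10],
    [0, -6, 5],
    [0, 0, 0],
  ],
  rotation=[
    [0.2, 0.3, 0],
    [0.2, 0.3, 0],
    [0.2, 0.3, 0],
    [0, 0.1, 0],
    [0, 0, 0],
    [0, 0, 0],
    [0, 0, 1],
    [0, 0, 3],
    [0, 0, 3],
    [0, 0, 2.2],
  ],
  hand=[0, 0, 0, 0, 0, 0, 0, 0, 0, 0],
)

```text
time_s: 6.25
tcp_pos: [0.5, 0.0153, 0.1653]
ee_rot: [-0.011, 1.0, -0.004, -0.006]
contact_force: [-0.6, 0.1, -1.8]
gripper_width: 0.0116
```

```bash
cat > st.py <<'E'
from h import *
s=manip.sense();np.set_printoptions(precision=4,suppress=True)
print(s['time_s'],s['tcp_pos'],s['ee_rot'],s['joint_pos'].round(3).tolist(),s['gripper_width'],s['contact_force'],s['torque'])
E
python3 - <<'E'
from st import *
t=np.array([.5045,.033,.17]);a=np.radians(2); hx=np.array([np.cos(a),np.sin(a),0])
Rt=np.c_[-hx,np.cross([0,0,-1],-hx),[0,0,-1]]
print((R.from_quat(s['ee_rot']).inv()*R.from_matrix(Rt)).as_rotvec(degrees=True),tool(t)*1000)
snap('top','t4',(200,130,200,150),4)
E
```

```text
6.25 [0.5    0.0153 0.1653] [-0.0112  0.9999 -0.0039 -0.0064] [-0.144, 0.447, 0.025, 2.171, -0.009, 0.537, 1.48] 0.011579864535797964 [-0.6225  0.1385 -1.8125] [ 0.031   0.1116 -0.0151]
[-0.4286 -0.7451 -0.7124] [-4.8451 17.5211 -4.891 ]
```

View pics/t4.png

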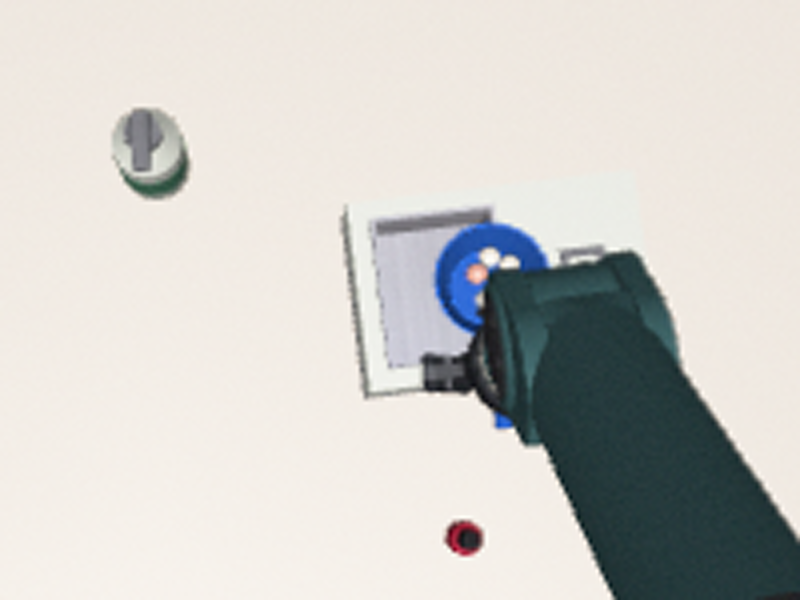

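move_arm(
  offset=[
    [-3, 9, -3],
    [-2, 8, -2],
    [0, 0, 0],
    [0, 0, 0],
    [0, 0, 0],
    [0, 0, 0],
    [0, 0, 0],
    [0, 0, 0],
    [0, 0, 0],
    [0, 0, 0],
  ],
  rotation=[
    [-0.4, -0.7, -0.7],
    [2, 0, 0],
    [6, 0, 0],
    [7, 0, 0],
    [7, 0, 0],
    [7, 0, 0],
    [7, 0, 0],
    [7, 0, 0],
    [5, 0, 0],
    [2, 0, 0],
  ],
  hand=[0, 0, 0, 0, 0, 0, 0, 0, 0, 0],
)

```text
time_s: 7.55
tcp_pos: [0.5096, 0.0594, 0.1722]
ee_rot: [-0.029, 0.906, -0.422, 0.023]
contact_force: [-0.7, 0.4, -1.6]
gripper_width: 0.0114
```

Run:
```python
from st import *
t=np.array([.5045,.033,.17]);a=np.radians(2); hx=np.array([np.cos(a),np.sin(a),0])
Rt=np.c_[-hx,np.cross([0,0,-1],-hx),[0,0,-1]]@R.from_euler('x',98,degrees=True).as_matrix()
print((R.from_quat(s['ee_rot']).inv()*R.from_matrix(Rt)).as_rotvec(degrees=True),tool(t)*1000)
```

```text
7.55 [0.5096 0.0594 0.1722] [-0.0288  0.9057 -0.4223  0.0231] [-0.986, 0.746, 0.558, 2.1, 0.571, 0.853, 0.667] 0.011375180242453615 [-0.6801  0.4265 -1.6304] [1.1393 0.177  0.0332]
[47.975   2.3738 -0.3942] [  6.9767 -15.0944  21.2505]
```

move_arm(
  offset=[
    [3, -8, 10],
    [3, -7, 11],
    [0, -1, 2],
    [0, -1, 2],
    [0, -1, 3],
    [0, -1, 3],
    [0, -1, 3],
    [0, 0, 3],
    [0, 0, 3],
    [0, 0, 2],
  ],
  rotation=[
    [0, 1, 0],
    [0, 1.4, 0],
    [5, 0, 0],
    [6, 0, 0],
    [6, 0, 0],
    [6, 0, 0],
    [7, 0, 0],
    [7, 0, 0],
    [7, 0, 0],
    [5, 0, 0],
  ],
  hand=[0, 0, 0, 0, 0, 0, 0, 0, 0, 0],
)

```text
time_s: 8.8
tcp_pos: [0.5071, -0.0046, 0.1734]
ee_rot: [0.003, -0.648, 0.761, -0.002]
contact_force: [0.4, 0.1, -1.2]
gripper_width: 0.0117
```

Run:
```python
from st import *
t=np.array([.5045,.033,.17]);a=np.radians(2); hx=np.array([np.cos(a),np.sin(a),0])
Rt=np.c_[-hx,np.cross([0,0,-1],-hx),[0,0,-1]]@R.from_euler('x',98,degrees=True).as_matrix()
print((R.from_quat(s['ee_rot']).inv()*R.from_matrix(Rt)).as_rotvec(degrees=True),tool(t)*1000)
snap('top','t5',(200,130,200,150),4)
snap('scene','s5',(140,100,260,195),3)
```

```text
8.8 [ 0.5071 -0.0046  0.1734] [ 0.0034 -0.6484  0.7613 -0.0025] [-1.088, 1.29, 0.728, 2.029, 0.714, 1.197, 0.461] 0.011678135992652976 [ 0.4451  0.0572 -1.2198] [1.2706 0.0714 0.0004]
[-1.1553 -1.4948  0.3413] [  2.2413  -2.6557 -37.6619]
```

View pics/t5.png

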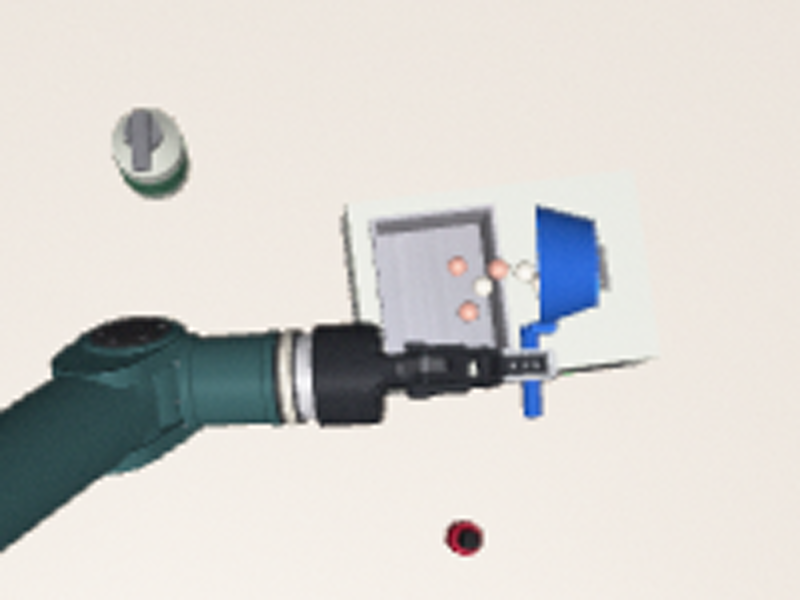

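View pics/s5.png

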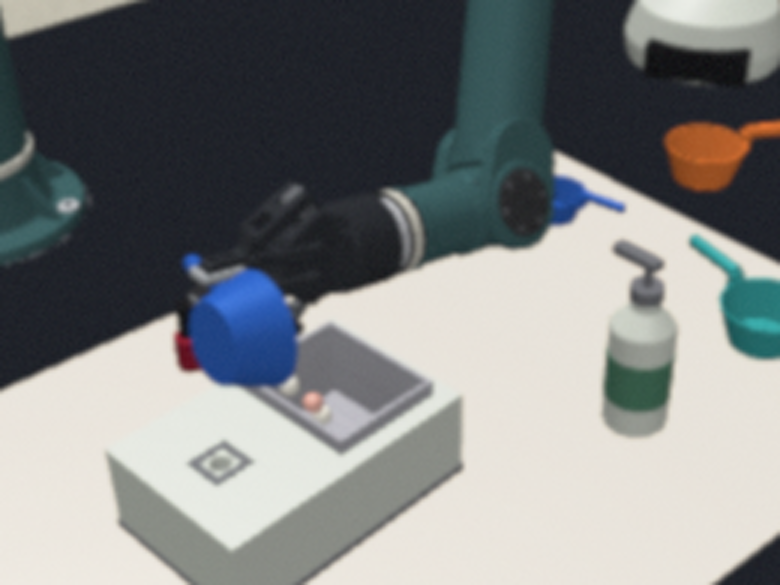

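move_arm(
  offset=[
    [0, 0, -20],
    [0, 0, -16],
    [0, 0, 0],
    [0, 0, 0],
    [0, 0, 0],
    [0, 0, 0],
    [0, 0, 0],
    [0, 0, 0],
    [0, 0, 0],
    [0, 0, 0],
  ],
  rotation=[
    [0, 0, 0],
    [0, 0, 0],
    [0, 0, 0],
    [0, 0, 0],
    [0, 0, 0],
    [0, 0, 0],
    [0, 0, 0],
    [0, 0, 0],
    [0, 0, 0],
    [0, 0, 0],
  ],
  hand=[0, 0, 0, 0, 0, 0, 0, 0, 0, 0],
)

```text
time_s: 10.15
tcp_pos: [0.5069, 0.0318, 0.1692]
ee_rot: [0.001, -0.652, 0.759, -0.001]
contact_force: [-1.5, 0.1, 0.4]
gripper_width: 0.0116
```

Run:
```python
from st import *
snap('top','t6',(200,130,200,150),4)
snap('scene','s6',(140,100,260,195),3)
```

```text
10.15 [0.5069 0.0318 0.1692] [ 0.0011 -0.6517  0.7585 -0.0014] [-1.118, 1.279, 0.707, 1.984, 0.669, 1.261, 0.496] 0.011553968375433729 [-1.4896  0.1476  0.3581] [ 1.2767  0.0651 -0.0136]
```

View pics/t6.png

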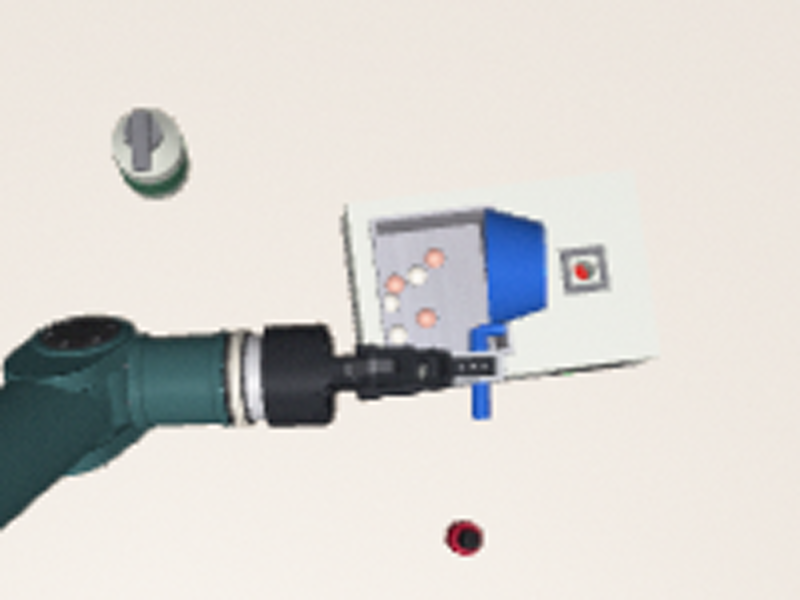

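View pics/s6.png

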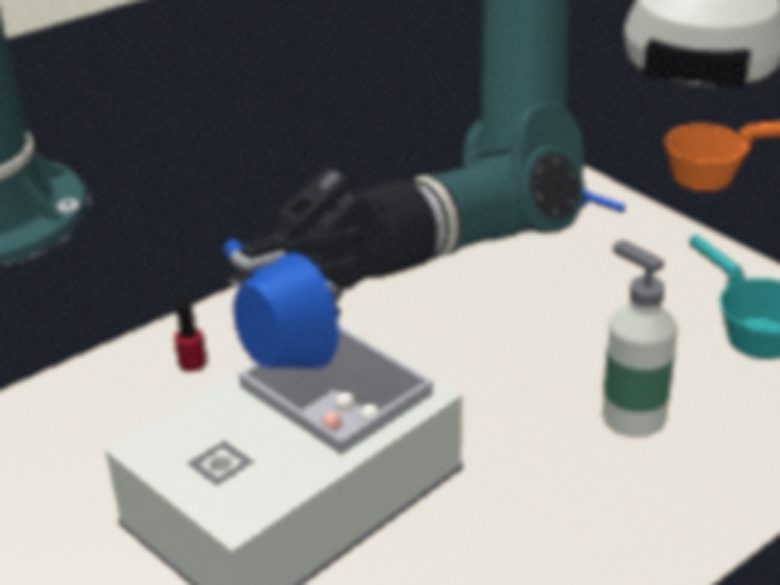

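move_arm(
  offset=[
    [0, -3, -30],
    [0, -3, -50],
    [0, -3, -50],
    [0, -3, -50],
    [0, 0, -40],
    [0, 0, 0],
    [0, 0, 0],
    [0, 0, 0],
    [0, 0, 0],
    [0, 0, 0],
  ],
  rotation=[
    [0, 0, 0],
    [0, 0, 0],
    [0, 0, 0],
    [0, 0, 0],
    [-5, 0, 0],
    [-10, 0, 0],
    [-10, 0, 0],
    [-10, 0, 0],
    [-10, 0, 0],
    [-10, 0, 0],
  ],
  hand=[0, 0, 0, 0, 0, 0, 0, 0, 0, 0],
)

```text
time_s: 11.5
tcp_pos: [0.5032, 0.2606, 0.1425]
ee_rot: [-0.003, 0.932, -0.361, -0.001]
contact_force: [0.3, -1.4, -1.7]
gripper_width: 0.0114
```

```bash
cat > tgt.py <<'E'
from st import *
def tgt(p,phi,roll=0,s=s):
    a=np.radians(phi); hx=np.array([np.cos(a),np.sin(a),0])
    Rt=np.c_[-hx,np.cross([0,0,-1],-hx),[0,0,-1]]@R.from_euler('x',roll,degrees=True).as_matrix()
    print('rot',(R.from_quat(s['ee_rot']).inv()*R.from_matrix(Rt)).as_rotvec(degrees=True),'tool mm',tool(p)*1000, 'world mm',(np.array(p)-s['tcp_pos'])*1000)
E
python3 - <<'E'
from tgt import *
tgt([.433,.301,.1],12)
E
```

```text
11.5 [0.5032 0.2606 0.1425] [-0.0032  0.9325 -0.3612 -0.001 ] [-1.109, 0.816, 0.473, 1.834, 0.244, 1.064, 0.72] 0.01135256962237479 [ 0.3341 -1.3844 -1.6894] [0.8523 0.0867 0.0188]
rot [-42.1698  -4.5526 -11.0723] tool mm [69.7579 58.9205  4.1804] world mm [-70.1501  40.3657 -42.4833]
```

move_arm(
  offset=[
    [12, 2, -4],
    [12, 2, -4],
    [12, 2, -4],
    [12, 2, -4],
    [12, 2, -4],
    [0, 0, 0],
    [0, 0, 0],
    [0, 0, 0],
    [0, 0, 0],
    [0, 0, 0],
  ],
  rotation=[
    [-8.4, 0, 0],
    [-8.4, 0, 0],
    [-8.4, 0, 0],
    [-8.4, 0, 0],
    [-8.4, 0, 0],
    [0, 0, 0],
    [0, 0, 0],
    [0, 0, 0],
    [0, 0, 0],
    [0, 0, 0],
  ],
  hand=[0, 0, 0, 0, 0, 0, 0, 0, 0, 0],
)

```text
time_s: 12.75
tcp_pos: [0.4408, 0.2716, 0.1586]
ee_rot: [0.001, 1.0, 0.001, -0.002]
contact_force: [-0.1, 0.2, -0.6]
gripper_width: 0.0111
```

Run:
```python
from tgt import *
tgt([s['tcp_pos'][0],s['tcp_pos'][1],.053],0)
snap('scene','s7',(140,60,260,195),3)
a=snap('wrist','w7')
```

```text
12.75 [0.4408 0.2716 0.1586] [ 0.0008  1.      0.0011 -0.0024] [-0.738, 0.476, 0.134, 2.148, -0.131, 0.527, 1.064] 0.011115218279954322 [-0.1494  0.2224 -0.6306] [-0.0145  0.0329 -0.0676]
rot [ 0.1311 -0.2695 -0.0947] tool mm [ -0.497   -0.2413 105.6237] world mm [   0.        0.     -105.6251]
```

View pics/s7.png

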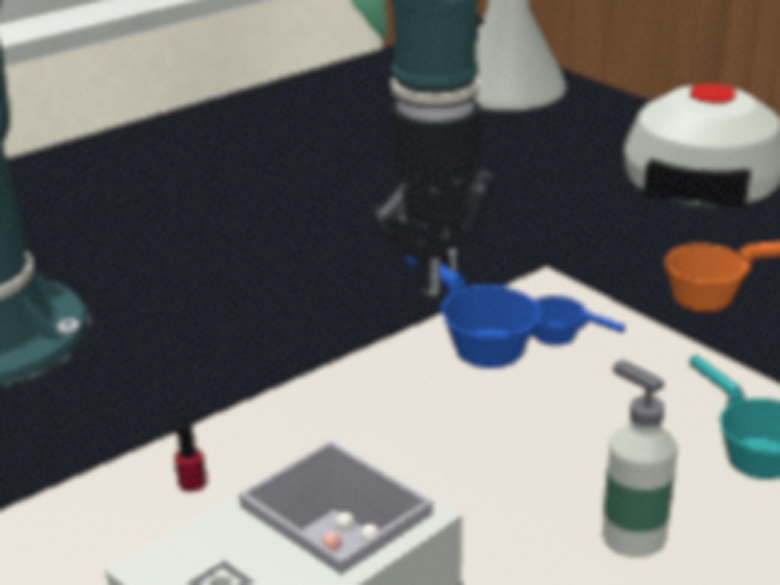

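View pics/w7.png

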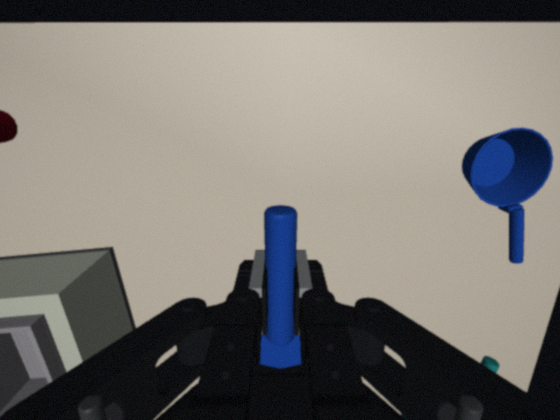

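move_arm(
  offset=[
    [0, 0, 15],
    [0, 0, 30],
    [0, 0, 30],
    [0, 0, 17],
    [0, 0, 8],
    [0, 0, 3],
    [0, 0, 0],
    [0, 0, 0],
    [0, 0, 0],
    [0, 0, 0],
  ],
  rotation=[
    [0, -0.2, 0],
    [0, 0, 0],
    [0, 0, 0],
    [0, 0, 0],
    [0, 0, 0],
    [0, 0, 0],
    [0, 0, 0],
    [0, 0, 0],
    [0, 0, 0],
    [0, 0, 0],
  ],
  hand=[0, 0, 0, 0, 0, 0, 0, 0, 0, 0],
)

```text
time_s: 14.1
tcp_pos: [0.4437, 0.2748, 0.0553]
ee_rot: [0.0, 1.0, 0.003, 0.003]
contact_force: [1.0, 0.3, -0.9]
gripper_width: 0.0113
```

Run:
```python
from tgt import *
tgt([s['tcp_pos'][0],s['tcp_pos'][1],.053],0)
```

```text
14.1 [0.4437 0.2748 0.0553] [0.0001 1.     0.0033 0.0027] [-0.695, 0.658, 0.075, 2.188, -0.168, 0.292, 1.095] 0.011278792928204802 [ 0.9843  0.2537 -0.8867] [-0.0072  0.0323  0.0161]
rot [ 0.3833  0.3051 -0.0108] tool mm [ 0.0125 -0.0157  2.3463] world mm [ 0.      0.     -2.3464]
```

move_arm(
  offset=[
    [0, 0, 2.5],
    [0, 0, 0.5],
    [0, 0, 0],
    [0, 0, 0],
    [0, 0, 0],
    [0, 0, 0],
    [0, 0, -20],
    [0, 0, -40],
    [0, 0, -50],
    [0, 0, -50],
  ],
  rotation=[
    [0.3, 0.3, 0],
    [0, 0, 0],
    [0, 0, 0],
    [0, 0, 0],
    [0, 0, 0],
    [0, 0, 0],
    [0, 0, 0],
    [0, 0, 0],
    [0, 0, 0],
    [0, 0, 0],
  ],
  hand=[0, 0, 20, 30, 40, 50, 50, 50, 50, 50],
)

```text
time_s: 15.35
tcp_pos: [0.4419, 0.2734, 0.213]
ee_rot: [0.0, 1.0, -0.002, -0.004]
contact_force: [1.0, 0.3, 0.2]
gripper_width: 0.05
```

Run:
```python
from tgt import *
snap('scene','s8',(140,60,260,195),3)
a=snap('wrist','w8')
a=np.degrees(np.arctan2(-.3135,.534))
tgt([.534,-.3135,.23],0)
```

```text
15.35 [0.4419 0.2734 0.213 ] [ 0.0001  1.     -0.0019 -0.0035] [-0.772, 0.395, 0.171, 2.103, -0.108, 0.66, 1.043] 0.04996229626369039 [1.0446 0.2699 0.2035] [ 0.0583 -0.0518 -0.0004]
rot [-0.2233 -0.4057 -0.006 ] tool mm [ -89.0318 -588.7915  -14.9266] world mm [  92.1428 -586.8987   16.9812]
```

View pics/s8.png

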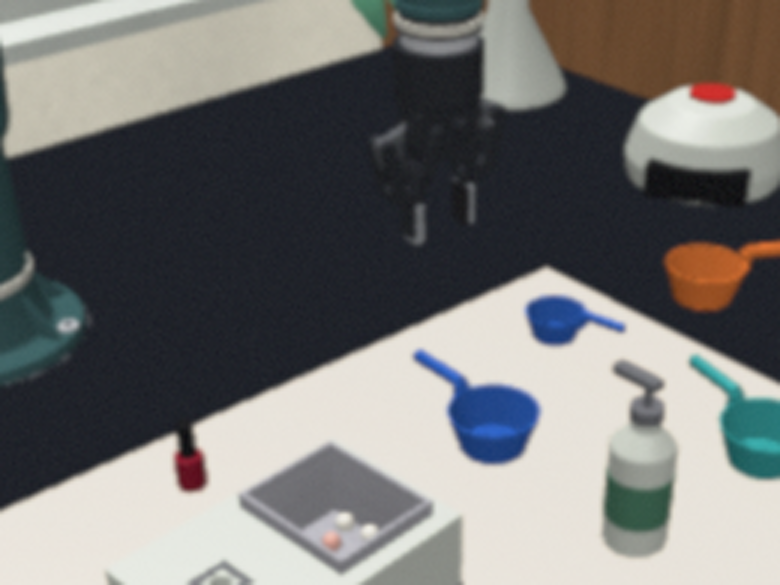

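View pics/w8.png

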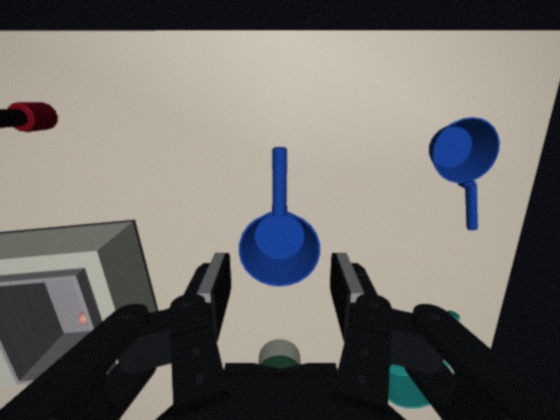

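move_arm(
  offset=[
    [-9, -40, 0],
    [-9, -60, 0],
    [-9, -60, 0],
    [-9, -60, 0],
    [-9, -60, 0],
    [-9, -60, 0],
    [-9, -60, 0],
    [-9, -60, 0],
    [-9, -60, 0],
    [-6, -45, 0],
  ],
  rotation=[
    [-0.2, -0.4, 0],
    [0, 0, 0],
    [0, 0, 0],
    [0, 0, 0],
    [0, 0, 0],
    [0, 0, 0],
    [0, 0, 0],
    [0, 0, 0],
    [0, 0, 0],
    [0, 0, 0],
  ],
  hand=[50, 50, 50, 50, 50, 50, 50, 50, 50, 50],
)

```text
time_s: 16.7
tcp_pos: [0.537, -0.2988, 0.2068]
ee_rot: [-0.007, 1.0, 0.006, 0.004]
contact_force: [1.2, 0.1, 0.2]
gripper_width: 0.0499
```

Run:
```python
from tgt import *
a=snap('wrist','w9')
tgt([.535,-.3135,.2],0)
```

```text
16.7 [ 0.537  -0.2988  0.2068] [-0.0067  0.9999  0.0065  0.0042] [0.301, 0.511, 0.197, 1.909, -0.166, 0.736, 2.181] 0.04993816963006528 [1.1697 0.1071 0.2388] [-0.0045 -0.0272 -0.025 ]
rot [0.7396 0.4781 0.7649] tool mm [ 2.0143 -6.5145  7.1878] world mm [ -1.9724 -14.6593  -6.8029]
```

View pics/w9.png

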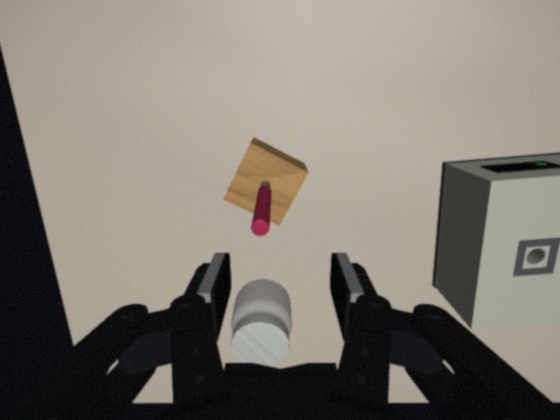

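Run:
```python
from h import *
s=dict(tcp_pos=np.array([.537,-.2988,.2068]),ee_rot=np.array([-.0067,.9999,.0065,.0042]))
W=cam_pose('wrist',s); P=cam_pose('top')
B=lambda u,v:(280+u/4.2,150+v/4.2)
print(at_z(W,(261,228),.147),at_z(W,(265,184),.045),tri(W,(261,228),P,B(643,254)))
print(manip.sense()['tcp_pos'],manip.sense()['ee_rot'])
```

```text
[ 0.53424825 -0.31087398  0.147     ] [ 0.53261793 -0.31163043  0.045     ] [ 0.53297947 -0.31141205  0.15249278]
[ 0.53689601 -0.30701126  0.20724309] [-0.00315886  0.99997719  0.00264321  0.0053538 ]
```

move_arm(
  offset=[
    [3, -5, 15],
    [0, 0, 30],
    [0, 0, 30],
    [0, 0, 15],
    [0, 0, 4],
    [0, 0, 0],
    [0, 0, 0],
    [0, 0, 0],
    [0, 0, 0],
    [0, 0, 0],
  ],
  rotation=[
    [0.3, 0.6, 0.4],
    [0, 0, 0],
    [0, 0, 0],
    [0, 0, 0],
    [0, 0, 0],
    [0, 0, 0],
    [0, 0, 0],
    [0, 0, 0],
    [0, 0, 0],
    [0, 0, 0],
  ],
  hand=[40, 40, 40, 40, 35, 32, 32, 32, 32, 32],
)

```text
time_s: 18.0
tcp_pos: [0.5327, -0.3085, 0.108]
ee_rot: [-0.001, 1.0, 0.001, -0.001]
contact_force: [-1.1, -0.1, -0.1]
gripper_width: 0.0319
```

Run:
```python
from tgt import *
tgt([.534,-.312,.113],0)
a=snap('wrist','w10')
W=cam_pose('wrist',s); print(proj(W,[.534,-.312,.147]),proj(W,[.534,-.312,.062]))
```

```text
18.0 [ 0.5327 -0.3085  0.108 ] [-0.0006  1.      0.001  -0.0014] [0.335, 0.649, 0.168, 1.958, -0.194, 0.553, 2.207] 0.03187885823339347 [-1.0603 -0.0858 -0.0549] [ 0.0361 -0.0071  0.0061]
rot [ 0.114  -0.1597  0.0672] tool mm [-1.2718 -3.5045 -5.0481] world mm [ 1.29   -3.513   5.0376]
[272.1775 352.0934] [275.2558 244.3011]
```

View pics/w10.png

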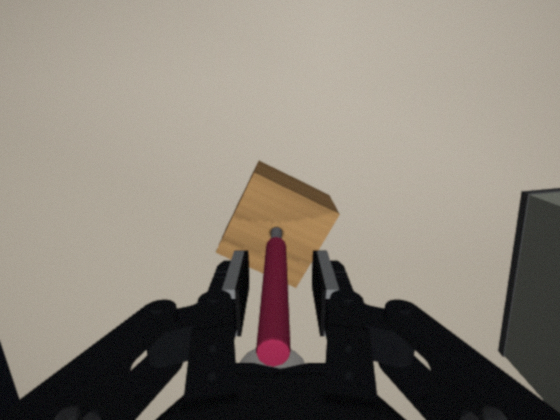

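move_arm(
  offset=[
    [-1, -3, -3],
    [0, 0, 0],
    [0, 0, 0],
    [0, 0, 0],
    [0, 0, 0],
    [0, 0, 0],
    [0, 0, 0],
    [0, 0, 0],
    [0, 0, 0],
    [0, 0, 0],
  ],
  rotation=[
    [0.1, -0.2, 0],
    [0, 0, 0],
    [0, 0, 0],
    [0, 0, 0],
    [0, 0, 0],
    [0, 0, 0],
    [0, 0, 0],
    [0, 0, 0],
    [0, 0, 0],
    [0, 0, 0],
  ],
  hand=[32, 32, 25, 20, 16, 12, 5, 0, 0, 0],
  squeeze=60,
)

```text
time_s: 19.3
tcp_pos: [0.5337, -0.3116, 0.1113]
ee_rot: [-0.001, 1.0, 0.0, 0.0]
contact_force: [-0.1, 0.8, 1.2]
gripper_width: 0.0102
```

Run:
```python
from tgt import *
tgt([.534,-.3115,.111],0)
```

```text
19.3 [ 0.5337 -0.3116  0.1113] [-0.0006  1.      0.0003  0.0004] [0.338, 0.645, 0.168, 1.954, -0.193, 0.557, 2.21] 0.010175296381284539 [-0.0889  0.8362  1.159 ] [0.1475 0.014  0.0066]
rot [0.0306 0.0413 0.0648] tool mm [-0.2971  0.0504  0.2525] world mm [ 0.2973  0.0509 -0.2523]
```

move_arm(
  offset=[
    [0, 0, -5],
    [0, 0, -15],
    [0, 0, -20],
    [0, 0, -25],
    [0, 0, -25],
    [0, 0, -25],
    [0, 0, -8],
    [0, 0, 0],
    [0, 0, 0],
    [0, 0, 0],
  ],
  rotation=[
    [0, 0, 0],
    [0, 0, 0],
    [0, 0, 0],
    [0, 0, 0],
    [0, 0, 0],
    [0, 0, 0],
    [0, 0, 0],
    [0, 0, 0],
    [0, 0, 0],
    [0, 0, 0],
  ],
  hand=[0, 0, 0, 0, 0, 0, 0, 0, 0, 0],
)

```text
time_s: 20.55
tcp_pos: [0.5325, -0.3117, 0.2414]
ee_rot: [-0.0, 1.0, -0.0, 0.0]
contact_force: [-0.8, -0.2, -0.4]
gripper_width: 0.0104
```

Run:
```python
from tgt import *
tgt([.589,-.0685,.235],0)
W=cam_pose('wrist',s); a=snap('wrist','w11')
for d in (.0,.104): print(proj(W,s['tcp_pos']+R.from_quat(s['ee_rot']).apply([0,0,d])))
S=cam_pose('scene'); a=snap('scene','s11',(20,170,200,150),4); p=s['tcp_pos']+R.from_quat(s['ee_rot']).apply([0,0,.104]); print((proj(S,p)-[20,170])*4)
```

```text
20.55 [ 0.5325 -0.3117  0.2414] [-0.0002  1.     -0.      0.0004] [0.295, 0.473, 0.225, 1.877, -0.142, 0.807, 2.166] 0.010358701197451933 [-0.81   -0.2076 -0.3669] [-0.0477  0.0255 -0.0177]
rot [-0.0014  0.05    0.0226] tool mm [-56.6205 243.1761   6.4269] world mm [ 56.5303 243.1983  -6.3833]
[281.7182 285.0319]
[280.9978 210.1034]
[264.3964 415.2432]
```

View pics/w11.png

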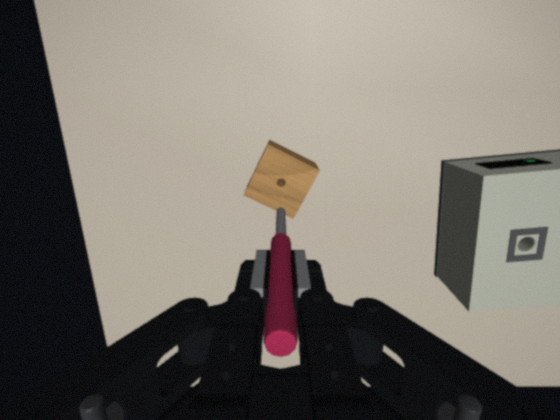

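View pics/s11.png

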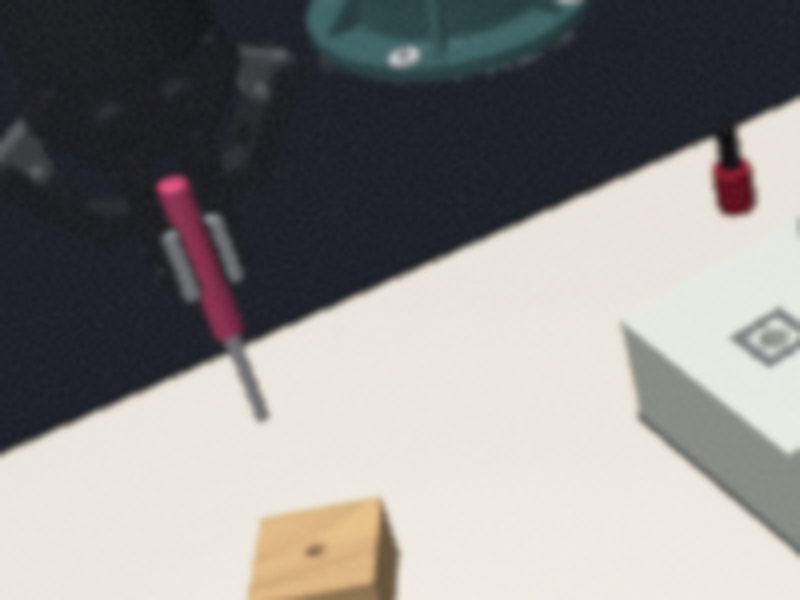

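move_arm(
  offset=[
    [-5, 20, 0],
    [-8, 35, 0],
    [-10, 45, 0],
    [-10, 45, 0],
    [-10, 45, 0],
    [-8, 35, 2],
    [-5, 15, 2],
    [0, 3, 0],
    [0, 0, 0],
    [0, 0, 0],
  ],
  rotation=[
    [0, 0, 0],
    [0, 0, 0],
    [0, 0, 0],
    [0, 0, 0],
    [0, 0, 0],
    [0, 0, 0],
    [0, 0, 0],
    [0, 0, 0],
    [0, 0, 0],
    [0, 0, 0],
  ],
  hand=[0, 0, 0, 0, 0, 0, 0, 0, 0, 0],
)

```text
time_s: 21.9
tcp_pos: [0.5893, -0.0538, 0.2349]
ee_rot: [-0.001, 1.0, 0.002, -0.002]
contact_force: [-0.7, 0.3, -0.7]
gripper_width: 0.0103
```

Run:
```python
from tgt import *
tgt([.589,-.0685,.23],0)
W=cam_pose('wrist',s); a=snap('wrist','w12',(180,110,200,150),4)
print((proj(W,[.589,-.0685,.08])-[180,110])*4)
for d in (.0,.104): print((proj(W,s['tcp_pos']+R.from_quat(s['ee_rot']).apply([0,0,d]))-[180,110])*4)
```

```text
21.9 [ 0.5893 -0.0538  0.2349] [-0.0013  1.      0.0015 -0.0017] [-0.133, 0.45, 0.203, 1.934, -0.13, 0.773, 1.718] 0.010275506204484171 [-0.658   0.3423 -0.6537] [-0.0557 -0.0183  0.0017]
rot [ 0.1761 -0.1961  0.1526] tool mm [  0.3081 -14.6903   4.8625] world mm [ -0.2858 -14.6761  -4.9066]
[337.8245 328.9818]
[406.8532 700.1624]
[403.9838 400.4415]
```

View pics/w12.png

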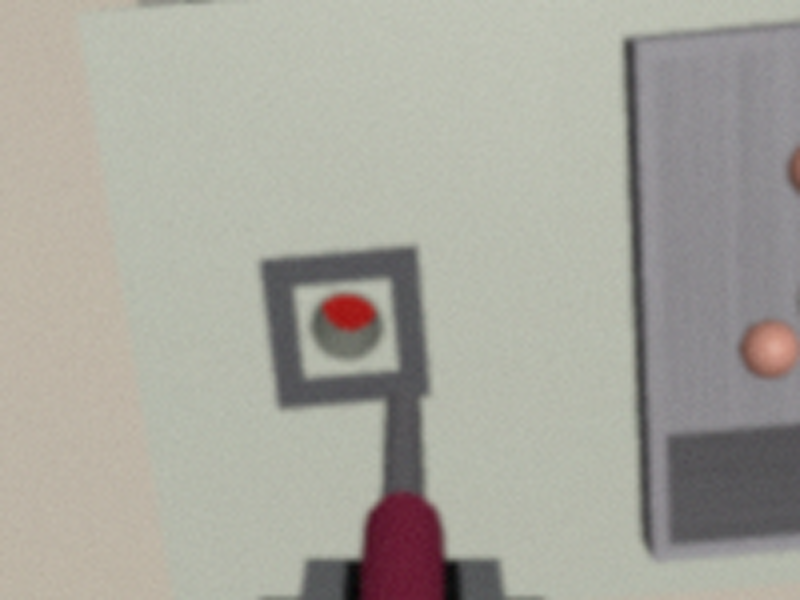

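Run:
```python
from h import *
s=dict(tcp_pos=np.array([.5893,-.0538,.2349]),ee_rot=np.array([-.0013,1,.0015,-.0017]))
W=cam_pose('wrist',s); h=at_z(W,(180+347/4,110+326/4),.08); print(h, tool([h[0],h[1],.2])*1000, manip.sense()['tcp_pos'])
```

```text
[ 0.58829312 -0.06635738  0.08      ] [  0.85618292 -12.38678601  34.90658343] [ 0.58924097 -0.05407251  0.23494021]
```

move_arm(
  offset=[
    [1, -8, 0],
    [0, -4, 5],
    [0, 0, 12],
    [0, 0, 12],
    [0, 0, 8],
    [0, 0, 3],
    [0, 0, 0],
    [0, 0, 0],
    [0, 0, 0],
    [0, 0, 0],
  ],
  rotation=[
    [0.2, -0.2, 0.1],
    [0, 0, 0],
    [0, 0, 0],
    [0, 0, 0],
    [0, 0, 0],
    [0, 0, 0],
    [0, 0, 0],
    [0, 0, 0],
    [0, 0, 0],
    [0, 0, 0],
  ],
  hand=[0, 0, 0, 0, 0, 0, 0, 0, 0, 0],
)

```text
time_s: 23.2
tcp_pos: [0.5878, -0.0694, 0.192]
ee_rot: [0.002, 1.0, -0.001, 0.0]
contact_force: [0.8, 0.1, -0.5]
gripper_width: 0.0104
```

Run:
```python
from tgt import *
tgt([.5884,-.0665,.19],0)
W=cam_pose('wrist',s); a=snap('wrist','w13',(180,110,200,150),4)
print((proj(W,[.5884,-.0665,.08])-[180,110])*4)
for d in (.0,.104): print((proj(W,s['tcp_pos']+R.from_quat(s['ee_rot']).apply([0,0,d]))-[180,110])*4)
a=snap('scene','s13',(160,160,160,120),5)
```

```text
23.2 [ 0.5878 -0.0694  0.192 ] [ 0.0016  1.     -0.0008  0.    ] [-0.099, 0.505, 0.193, 1.969, -0.145, 0.681, 1.751] 0.010448248143319376 [ 0.8149  0.1462 -0.4859] [ 0.0472 -0.0303  0.0009]
rot [-0.0894  0.0045 -0.1882] tool mm [-0.5531  2.9315  2.0027] world mm [ 0.5629  2.9265 -2.0073]
[419.4512 389.7921]
[406.8815 700.1123]
[403.9958 400.4018]
```

View pics/w13.png

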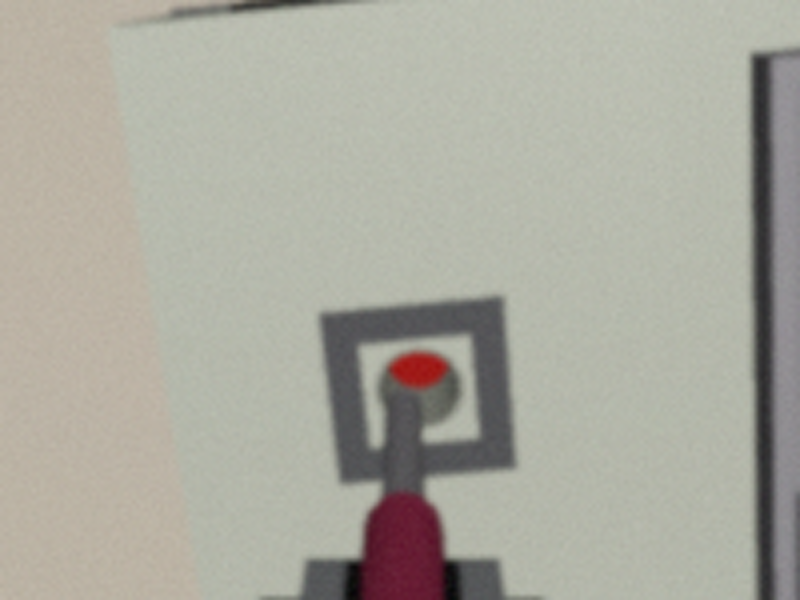

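View pics/s13.png

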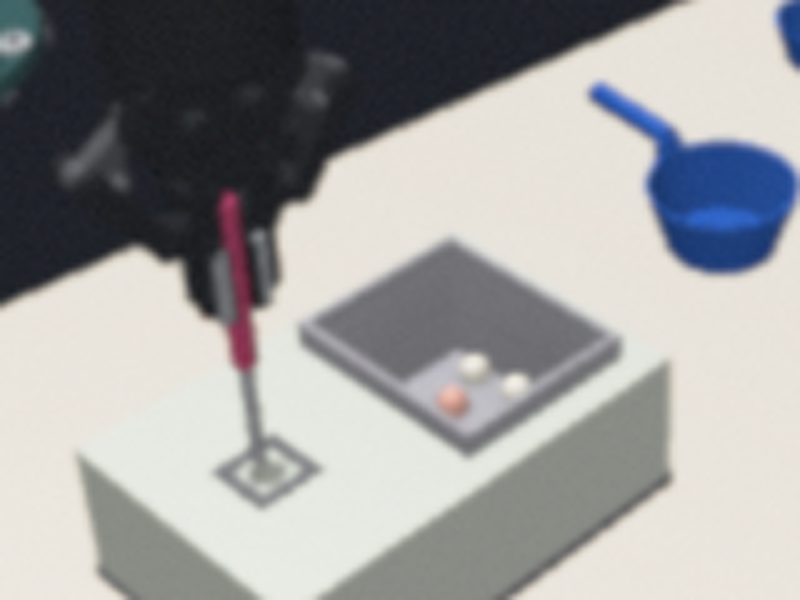

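move_arm(
  offset=[
    [-0.5, 3, 0],
    [0, 0, 0],
    [0, 0, 4],
    [0, 0, 4],
    [0, 0, 4],
    [0, 0, 4],
    [0, 0, 4],
    [0, 0, 0],
    [0, 0, 0],
    [0, 0, 0],
  ],
  rotation=[
    [-0.1, 0, -0.2],
    [0, 0, 0],
    [0, 0, 0],
    [0, 0, 0],
    [0, 0, 0],
    [0, 0, 0],
    [0, 0, 0],
    [0, 0, 0],
    [0, 0, 0],
    [0, 0, 0],
  ],
  hand=[0, 0, 0, 0, 0, 0, 0, 0, 0, 0],
)

```text
time_s: 24.55
tcp_pos: [0.5882, -0.0663, 0.1703]
ee_rot: [-0.0, 1.0, 0.0, -0.0]
contact_force: [-0.2, -0.7, -0.4]
gripper_width: 0.0101
```

Run:
```python
from tgt import *
tgt([.5885,-.0665,.157],0)
W=cam_pose('wrist',s); a=snap('wrist','w14',(180,110,200,150),4)
print((proj(W,[.5884,-.0665,.08])-[180,110])*4)
```

```text
24.55 [ 0.5882 -0.0663  0.1703] [-0.0002  1.      0.0001 -0.0002] [-0.094, 0.535, 0.181, 1.983, -0.155, 0.638, 1.758] 0.010076943325782638 [-0.1674 -0.6757 -0.425 ] [0.0166 0.001  0.0092]
rot [ 0.0171 -0.0253  0.018 ] tool mm [-0.2624 -0.234  13.2849] world mm [  0.2566  -0.23   -13.2851]
[402.8178 426.1275]
```

View pics/w14.png

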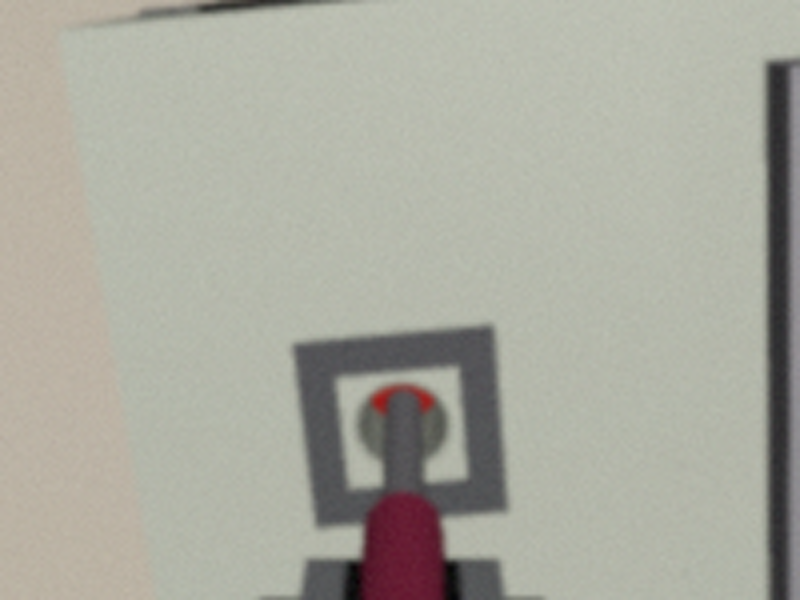

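move_arm(
  offset=[
    [0, 0, 3],
    [0, 0, 3],
    [0, 0, 2],
    [0, 0, 2],
    [0, 0, 1],
    [0, 0, 1],
    [0, 0, 1],
    [0, 0, 0],
    [0, 0, 0],
    [0, 0, 0],
  ],
  rotation=[
    [0, 0, 0],
    [0, 0, 0],
    [0, 0, 0],
    [0, 0, 0],
    [0, 0, 0],
    [0, 0, 0],
    [0, 0, 0],
    [0, 0, 0],
    [0, 0, 0],
    [0, 0, 0],
  ],
  hand=[0, 0, 0, 0, 0, 0, 0, 0, 0, 0],
)

```text
time_s: 25.85
tcp_pos: [0.5888, -0.0663, 0.1579]
ee_rot: [-0.0, 1.0, 0.0, 0.0]
contact_force: [-0.3, -0.4, 3.0]
gripper_width: 0.0106
```

Run:
```python
from tgt import *
tgt([.5885,-.0665,.157],0)
```

```text
25.85 [ 0.5888 -0.0663  0.1579] [-0.0001  1.      0.0003  0.0004] [-0.089, 0.552, 0.175, 1.99, -0.161, 0.612, 1.763] 0.010576308051843935 [-0.2753 -0.3709  2.9585] [ 0.0629  0.2067 -0.0169]
rot [0.0363 0.0449 0.0106] tool mm [ 0.2541 -0.1799  0.9286] world mm [-0.2533 -0.1793 -0.929 ]
```

move_arm(
  offset=[
    [0, 0, 1],
    [0, 0, 1],
    [0, 0, 1],
    [0, 0, 1],
    [0, 0, 1],
    [0, 0, 1],
    [0, 0, 1],
    [0, 0, 1],
    [0, 0, 1],
    [0, 0, 1],
  ],
  rotation=[
    [0, 0, 0],
    [0, 0, 0],
    [0, 0, 0],
    [0, 0, 0],
    [0, 0, 0],
    [0, 0, 0],
    [0, 0, 0],
    [0, 0, 0],
    [0, 0, 0],
    [0, 0, 0],
  ],
  hand=[0, 0, 0, 0, 0, 0, 0, 0, 0, 0],
)

```text
time_s: 27.1
tcp_pos: [0.5894, -0.0667, 0.157]
ee_rot: [0.001, 1.0, 0.002, 0.0]
contact_force: [-2.1, 0.5, 10.2]
gripper_width: 0.0105
```

Run:
```python
from tgt import *
tgt([.5885,-.0665,.157],0)
a=snap('wrist','w15',(180,110,200,150),4)
```

```text
27.1 [ 0.5894 -0.0667  0.157 ] [0.0005 1.     0.0018 0.0005] [-0.085, 0.554, 0.172, 1.988, -0.164, 0.611, 1.766] 0.010542574294438369 [-2.0948  0.4835 10.2422] [ 0.1536  0.7474 -0.0069]
rot [ 0.2088  0.0554 -0.0607] tool mm [ 0.8805  0.1518 -0.0449] world mm [-0.8804  0.1526  0.0446]
```

View pics/w15.png

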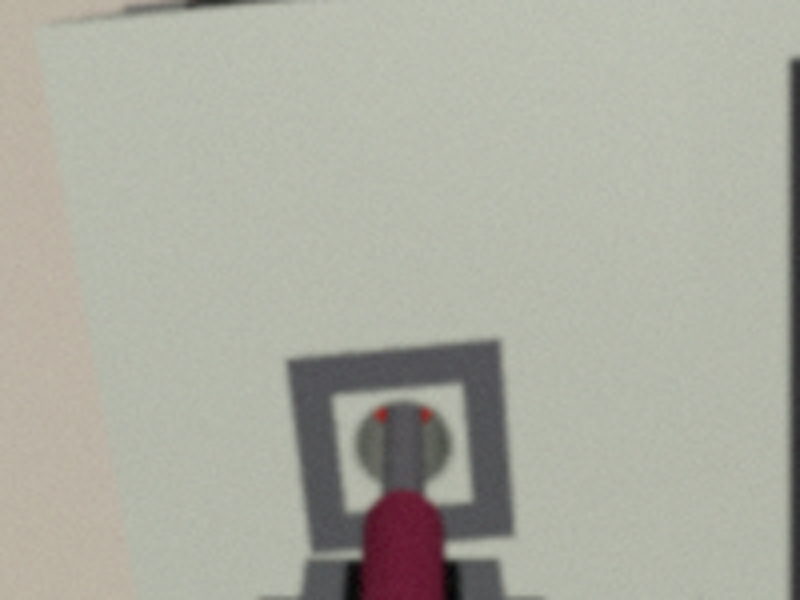

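Run:
```python
from h import *
a=snap('top','t16',(200,130,240,180),3); 
for i in range(8): cams.get_image('wrist')
snap('scene','s16',(60,120,340,255),2.2)
s=manip.sense(); print(s['time_s'],s['tcp_pos'],s['contact_force'],s['gripper_width'])
```

```text
27.65 [ 0.58935774 -0.06664204  0.15695579] [-2.44319523  0.41395894 10.1884098 ] 0.010554268660105053
```

View pics/t16.png

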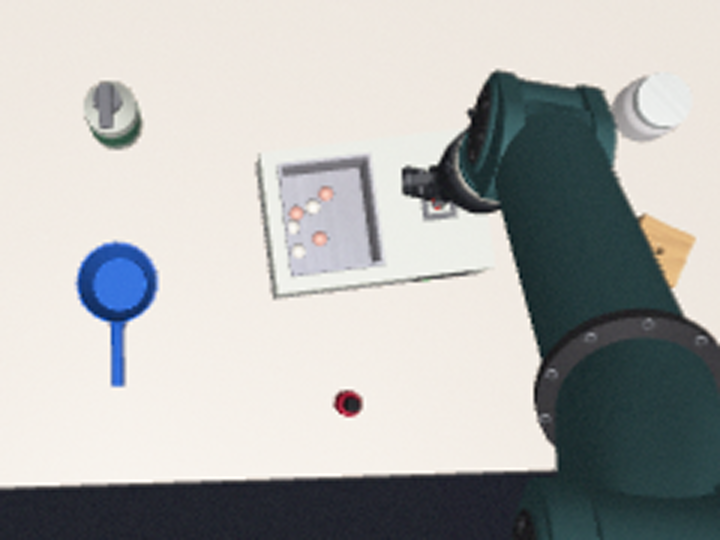

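View pics/s16.png

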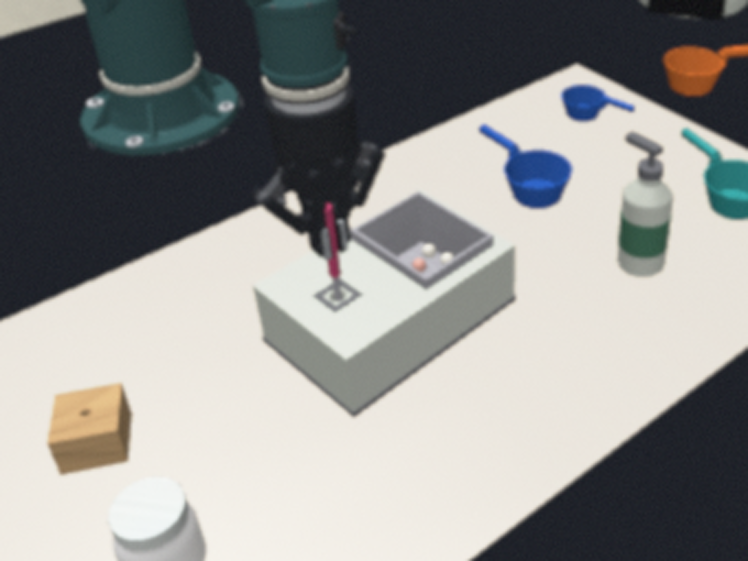

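The last pictures show six beads in the well, the scoop upright and empty, and the bystanders standing where they were. The push holds steady at about 10 N. Handing in.

```bash
python3 -c "
from station import manip
print(manip.hand_in()); s=manip.sense(); print(s['time_s'],s['contact_force'],s['tcp_pos'])"
```

```text
the job is handed in; nothing more can be done
None
the job is handed in; nothing more can be done
```

I handed the job in at about 27.7 s of the 67 s allowed, still gripping the stylus and holding the key down. The hand-in gave no verdict.

- **Beads:** I gripped the blue scoop by its handle and rolled it about 100° over the well. The gripper drifted up to about 37 mm during the roll and I moved it back while beads were still rolling out. The top picture then showed all six beads (3 pink, 3 white) in the well, and the last one still did.
- **Scoop:** It was set down upright and empty on the table, close to where it started. I checked this in the wrist, scene and top pictures.
- **Stylus and key:** The tip went through the hole with no visible offset. The press stopped at TCP height 0.157 m, which puts the tip about 27 mm below the deck, where the fully pressed key should be. The push held at about 10 N for half a second, above the key's 4.2 N full-down force. I could not read the key's travel directly; full press is inferred from this height and force.
- **Bystanders:** The lotion bottle, jar and nail polish looked unmoved and upright in the last pictures.

One reading disagreed with the given sizes: the gripper showed 11 mm on the 14 mm handle and 10 mm on the 12 mm stylus. Neither slipped in the pictures.

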